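Make up two sampling kits at specimen reception

ROBOT

A 6-joint arm with a two-finger parallel gripper is mounted at the origin on the work surface. World frame = base frame: x ahead of the robot, y to its left, z up, the work surface at z = 0. Lengths are in m, angles in rad, forces in N, time in s.
With the tool pointing down it reaches from about 0.3 to 0.875 m from the base axis. Payload 6.4 kg.
Tool frame: the origin (TCP) lies at the very end of the fingers, on their centre line; the grasp point (between the pads) lies behind it (robot.grip_depth is the z of the grasp point in the tool frame, in m); z points along the fingers, y is the direction in which the jaws open and shut (so a half turn about z gives the same grasp; the last joint's range is limited). The gripper opens to 85 mm and grips with 20 to 120 N. Pads are 22 mm wide; open, the fingers measure 114 mm over their backs; the gripper's body (76 mm by 85 mm) begins 54 mm behind the grasp point. The pads swing forward as they close: fully open they stand 13 mm farther back than shut.
Start: joints at [1.024, 0.181, 1.607, -0, 1.354, -0.206], TCP at [0.192, 0.542, 0.231] pointing down, gripper open.
Joint ranges: [-2.99, 2.99], [-0.89, 2.07], [0.3, 2.58], [-1.14, 4.28], [0, 2.63], [-3.12, 3.12]. Speed limits (rad/s): [2.57, 2.57, 3.01, 3.14, 3.14, 3.14].

INTERFACE

Orientations are given as a unit quaternion [w, x, y, z].
In Python, from station import robot, capture, camera_params, workorder gives the robot as it stands.
- The arm moves only by the shell command python3 -m jog 'ROWS'. ROWS is text: rows parted by semicolons, each of 7 numbers parted by spaces: the shift along the tool's x, y, z in m, then the turn, a rotation vector about the tool's x, y, z in rad, then the closure, from 0 (fully open) to 1 (shut). In form: tx ty tz wx wy wz hand; .... A call has 1 to 8 rows; each row is the pose to reach, as a shift and turn from the pose commanded when the call began, along the tool's axes at that moment; what a row does not reach only later rows make up. A row lasts 1/10 s, in which the tool goes at most 50 mm and 8.59 degrees, less where a joint would pass 70% of its speed; a pose out of reach is approached as far as the arm can. A call with a gripper value outside its range is refused whole. The fingers move at their own pace and stop on an object; the grip force is fixed at half the most. Time passes only in rows, so rows that repeat a pose let the fingers close. It gives the time, the measured TCP pose, the force and the opening at its end, in the units of the state.
- robot.read_state(): the state, without advancing time (a new reading comes with each control period).
- capture(name): name is "side" or "top"; returns the picture (384x512x3 uint8, red, green, blue); there is no depth.
- camera_params(name): a dict with "vertical_fov" (degrees; the focal length in pixels is half the picture's height over the tangent of half this angle, whatever the lens; pixels are square), "cx", "cy" (the principal point, pixels), "distortion" ([k1, k2, p1, p2, k3] as OpenCV has them; the pictures are not rectified), "eye" and "orientation" of the camera in the world. Camera axes: x right, y down, z forward; pixel columns grow to the right and rows downward; lengths in m; the calibration is good to about 2 mm. A picture is of the moment at which its call begins. camera_params takes no time and is no camera call.
- workorder.finish_job(): hands the job in, once; it reports no verdict.
The state is a dict: "t": time; "joints": joint angles; "joint_velocities": joint speeds; "joint_torque": joint torques, N m; "eef_pos": TCP position; "tcp_rot": TCP orientation; "wrist_force": force on the tool from outside, world axes, zero at the start; "torque": the same for the moment, N m; "grip_width": finger opening in m.
Only numpy, scipy, OpenCV 4.12 (cv2) and the standard library are available. Lean on these libraries where they do the work, as an engineer would, in place of code of your own. Each camera call takes 0.05 s, during which the arm holds its last target.

TASK

Make up two sampling kits from the stock in the middle of the bench. In the square tray, lay the cool brick flat on the floor and stand the wide jar upright on the middle of the brick; in the long tray, stand the tall jar upright in the small compartment and lay the slide mailer flat, label up, in the large compartment. Keep both jars upright all the way, and leave the small jar, the tube rack and the label roll where they are.

Things in the scene. Friction and masses are not known exactly. Their poses are not given: they have to be found in the camera images.
- cool_brick: Cool brick: flat hard-plastic block, dull blue, with a small round white filler plug on top; 60 mm along its x, 90 mm along its y, 22 mm high, about 0.16 kg. Origin at the centre of its underside, z up. It starts lying on the bench in the stock area. Grip it across its 60 mm width. Goes into the square tray.
- wide_jar: Wide specimen jar, the widest of the three jars: frosted body, white screw lid, 60 mm across the lid (56 mm body), 50 mm high; the lid is the top 16 mm. Origin at the centre of its underside, z up. Starts upright on the bench in the stock area. About 90 g. Goes on the cool brick.
- tall_jar: Tall slim specimen jar, the tallest of the three jars: frosted body, white screw lid, 40 mm across the lid (36 mm body), 65 mm high; the lid is the top 16 mm. Origin at the centre of its underside, z up. Starts upright on the bench in the stock area. About 60 g. Goes into the small compartment of the long tray.
- slide_mailer: Slide mailer: closed flat grey plastic box with a paper label on top, 28 mm along its x, 85 mm along its y, 20 mm high, about 50 g. Origin at the centre of its underside, z up. It starts lying on the bench, label up, in the stock area. Grip it across its 28 mm width. Goes into the large compartment of the long tray.
- square_tray: Square open kit tray, white plastic with a grey floor, fixed to the bench: 138 x 138 mm outside, 30 mm high, walls and floor 4 mm thick, so 130 x 130 mm inside. Origin at the centre of its underside on the bench; x and y along its sides. It stands on the robot's left or right.
- long_tray: Long open white kit tray, grey floor, fixed: 196 mm along its x, 88 mm along y, 30 mm high; walls, floor, divider 4 mm. Origin: centre of underside. Divider, 30 mm high, at x = -28 mm. Small compartment x = -94 to -30 mm (centre -62; 64 x 80 mm), towards the robot; large one x = -26 to 94 mm (centre +34; 120 x 80 mm). On the robot's left or right, across from the square tray.
- small_jar: Small specimen jar, the smallest of the three jars, not wanted for these kits: 28 mm across, 38 mm high, frosted body, white lid. Origin at the centre of its underside. It stands among the stock and stays where it is.
- tube_rack: Bystander: green tube rack with yellow-capped tubes, 48 mm along its x, 144 mm along its y, 60 mm high over the tube caps. Origin at the centre of its underside. Stands on the bench beyond the stock and stays where it is.
- label_roll: Bystander: roll of paper labels, 72 mm across with a 26 mm hole, 40 mm high, lying flat. Origin at the centre of its underside. On the bench beyond the right-hand tray; stays where it is.

How it is judged:
By the outcome, as a careful person would: the job done as asked, in the order asked, and still so for the second after the job is handed in, with the robot touching nothing.
It also fails if it takes over 102 s, if anything falls off the work surface, if the arm or the gripper's body presses on something with over 40 N, if the wrist force passes 120 N, or if a joint passes its speed limit or range.

## Working session

There is one attempt and no reset: what is moved stays moved. The work goes in short steps, Python scripts to look and compute and a shell command to move; the robot and the scene stay as the last step left them, time stands still between calls to the robot, and variables do not carry over. Pictures are saved under pics/ and viewed, and the job is handed in when it is done.

```bash
ls; mkdir -p pics; python3 - <<'E'
from station import robot, capture, camera_params, workorder
import cv2
s=robot.read_state(); print({k:s[k] for k in('t','eef_pos','tcp_rot','grip_width')}, robot.grip_depth)
for n in('top','side'):
    print(n,camera_params(n)); cv2.imwrite(f'pics/{n}0.png',capture(n)[:,:,::-1])
E
```

```text
pics
{'t': 0.0, 'eef_pos': array([0.19190212, 0.54145737, 0.23038365]), 'tcp_rot': array([-3.28441450e-04,  1.69613260e-01,  9.85510312e-01, -8.11348801e-04]), 'grip_width': 0.08511090103576989} -0.0187
top {'vertical_fov': 55.12372658793542, 'cx': 257.36331862146903, 'cy': 195.85065366826674, 'distortion': array([-0.02454284,  0.        ,  0.        ,  0.        ,  0.        ]), 'eye': array([0.47179485, 0.02825661, 0.95783883]), 'orientation': array([ 0.04387356, -0.70257317,  0.70835616, -0.05193842])}
side {'vertical_fov': 57.88734344472565, 'cx': 253.25880022427586, 'cy': 185.4173766039089, 'distortion': array([0.01423599, 0.        , 0.        , 0.        , 0.        ]), 'eye': array([ 0.11932997, -0.43616313,  0.4352361 ]), 'orientation': array([-0.45100922,  0.79412178, -0.35532595,  0.19926051])}
```

View pics/top0.png

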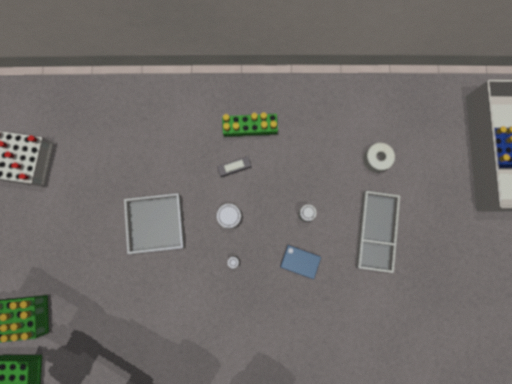

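View pics/side0.png

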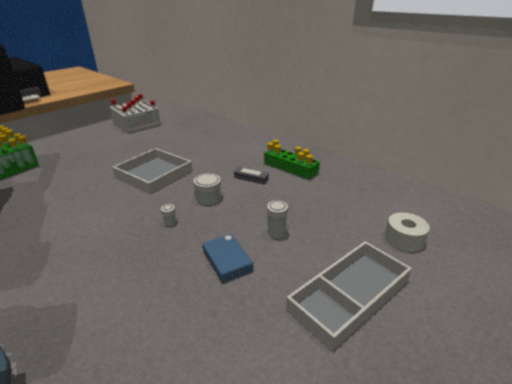

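Top view: square tray at (153,223), long tray (380,232), wide jar (229,216), tall jar (308,213), small jar (233,262), mailer (234,166), brick (300,262). In the side view the same things are clear of the arm.

```bash
cat > h.py <<'E'
import numpy as np, cv2
from scipy.spatial.transform import Rotation as R
from station import robot, capture, camera_params, workorder
def ray(n,uv):
    p=camera_params(n); f=192/np.tan(np.radians(p['vertical_fov'])/2)
    K=np.array([[f,0,p['cx']],[0,f,p['cy']],[0,0,1.]])
    u=cv2.undistortPoints(np.array(uv,float).reshape(-1,1,2),K,p['distortion']).reshape(-1,2)
    q=p['orientation']; r=R.from_quat([q[1],q[2],q[3],q[0]])
    return p['eye'], r.apply(np.c_[u,np.ones(len(u))])
def plane(n,uv,z):
    e,d=ray(n,uv); return (e+d*((z-e[2])/d[:,2])[:,None])[:,:2]
def tri(a,b):
    (e1,d1),(e2,d2)=ray('top',[a]),ray('side',[b]); d1=d1[0];d2=d2[0]
    t=np.linalg.lstsq(np.c_[d1,-d2],e2-e1,rcond=None)[0]
    p,q=e1+t[0]*d1,e2+t[1]*d2; return (p+q)/2,np.linalg.norm(p-q)
def rectw(n,cnt,z):
    w=plane(n,cnt.reshape(-1,2),z).astype(np.float32)
    (c,s,a)=cv2.minAreaRect(w*1000); return np.round(c,1),np.round(s,1),round(a,1)
def proj(n,P):
    p=camera_params(n); f=192/np.tan(np.radians(p['vertical_fov'])/2)
    K=np.array([[f,0,p['cx']],[0,f,p['cy']],[0,0,1.]]); q=p['orientation']; r=R.from_quat([q[1],q[2],q[3],q[0]])
    M=r.inv().as_matrix(); return cv2.projectPoints(np.array(P,float).reshape(-1,1,3),cv2.Rodrigues(M)[0],-M@p['eye'],K,p['distortion'])[0].reshape(-1,2)
E
python3 - <<'E'
from h import *
im=cv2.imread('pics/top0.png'); 
big=cv2.resize(im[90:290,110:410],None,fx=2.66,fy=2.66,interpolation=cv2.INTER_CUBIC); big=cv2.convertScaleAbs(big,alpha=1.3)
cv2.imwrite('pics/topbig.png',big)
hsv=cv2.cvtColor(im,cv2.COLOR_BGR2HSV)
for p in [(300,265),(229,216),(308,213),(153,223),(124,225),(380,215),(234,166),(222,170),(270,200),(200,250)]: print(p,im[p[1],p[0]],hsv[p[1],p[0]])
E
```

```text
(300, 265) [146 124 102] [105  77 146]
(229, 216) [199 193 190] [110  12 199]
(308, 213) [192 191 188] [ 98   5 192]
(153, 223) [142 142 140] [ 90   4 142]
(124, 225) [116 118 120] [ 15   9 120]
(380, 215) [131 133 130] [ 70   6 133]
(234, 166) [180 191 190] [ 33  15 191]
(222, 170) [106 104 109] [168  12 109]
(270, 200) [110 111 117] [  4  15 117]
(200, 250) [110 111 117] [  4  15 117]
```

View pics/topbig.png

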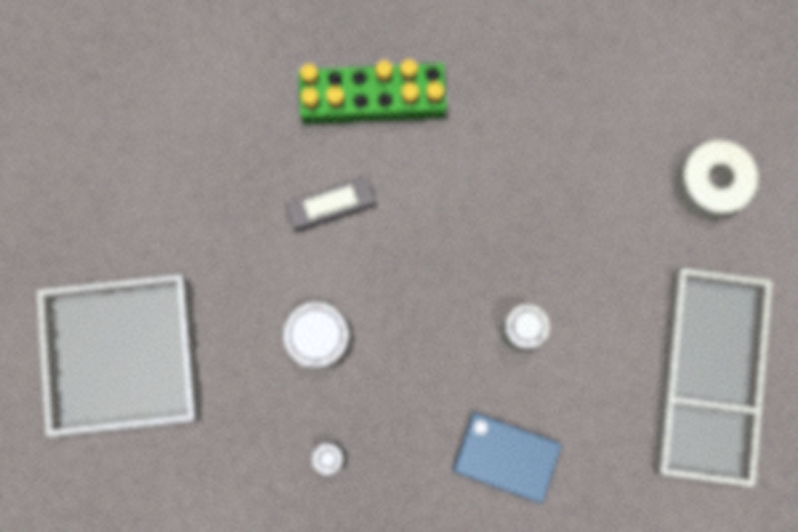

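```bash
python3 - <<'E'
from h import *
im=cv2.imread('pics/top0.png'); s=4
def crop(x0,y0,x1,y1):
    return cv2.resize(im[y0:y1,x0:x1],None,fx=s,fy=s,interpolation=cv2.INTER_CUBIC)
def cn(m,x0,y0):
    c,_=cv2.findContours(m.astype(np.uint8),cv2.RETR_EXTERNAL,cv2.CHAIN_APPROX_NONE)
    c=max(c,key=cv2.contourArea).astype(float); return (c+.5)/s-.5+np.array([x0,y0])
def run(name,b,f,z,n=None):
    c=crop(*b).astype(int); m=f(c); k=cn(m,*b[:2]); print(name,*rectw('top',k,z), cv2.contourArea(k.astype(np.float32)))
    return k
run('brick',(275,235,330,285),lambda c:(c[...,0]-c[...,2])>18,.022)
run('label',(210,145,260,185),lambda c:c.min(-1)>150,.020)
# mailer body: darker than bench or label
run('mailer',(212,150,256,182),lambda c:(c.mean(-1)<92)|(c.min(-1)>140),.012)
for nm,b,z,t in(('wide',(205,190,255,240),.05,150),('tall',(290,193,328,232),.065,150),('small',(220,248,246,276),.038,150),('roll',(360,135,402,178),.04,150)):
    k=run(nm,b,lambda c:c.min(-1)>t,z); w=plane('top',k.reshape(-1,2),z)*1000
    print('   circ',np.round(cv2.minEnclosingCircle(w.astype(np.float32)),1) if 0 else (np.round(w.min(0)/2+w.max(0)/2,1),np.round(np.ptp(w,axis=0),1)))
# trays: filled bright
run('sq',(115,185,195,262),lambda c:c.min(-1)>135,.03)
run('long',(350,182,410,280),lambda c:c.min(-1)>135,.03)
E
```

```text
brick [431.9 -89.5] [89.9 59.9] 69.7 837.40625
label [680.   77.8] [18.1 48.8] 17.8 114.6875
mailer [681.8  78.2] [19.8 51.3] 17.6 130.375
wide [547.9  90. ] [58.1 56.4] 89.6 427.03125
   circ (array([547.9,  90. ]), array([56.5, 58.1]))
tall [ 552.6 -105.7] [37.3 36.7] 89.5 182.1875
   circ (array([ 552.6, -105.8]), array([36.8, 37.3]))
small [432.8  80.1] [24.8 25.9] 44.4 84.71875
   circ (array([432.7,  79.9]), array([26.2, 25.3]))
roll [ 698.7 -301. ] [68.8 68.9] 86.5 543.0625
   circ (array([ 698.7, -301.2]), array([68.6, 69.3]))
sq [531.6 281.7] [140.5 140.4] 5.8 3051.3125
long [ 506.6 -290.8] [ 90.1 198.3] 81.7 2716.4375
```

```bash
cat >> h.py <<'E'
def plan(x,y,z,jaw):
    """print tool-frame shift/turn from measured pose to TCP x,y,z with jaw angle (deg, mod 180 nearest unless given)"""
    s=robot.read_state(); q=s['tcp_rot']; r=R.from_quat([q[1],q[2],q[3],q[0]])
    a=np.radians(jaw); yy=np.array([np.cos(a),np.sin(a),0]); zz=np.array([0,0,-1.]); xx=np.cross(yy,zz)
    T=R.from_matrix(np.c_[xx,yy,zz]); d=r.inv().apply(np.array([x,y,z])-s['eef_pos']); w=(r.inv()*T).as_rotvec()
    print('t',round(s['t'],2),'pos',np.round(s['eef_pos'],4),'grip',round(s['grip_width'],4),'F',np.round(s['wrist_force'],1))
    print('shift',np.round(d,4),'turn',np.round(w,4))
    return T
E
python3 - <<'E'
from h import *
big=lambda l:[(110+(u+.5)/2.66-.5,90+(v+.5)/2.66-.5) for u,v in l]
w=plane('top',big([(682,268),(772,281),(754,485),(660,473)]),.03)*1000
print(w.round(1),w.mean(0)); f=(w[0]+w[1]-w[2]-w[3])/2; print(np.linalg.norm(f),np.degrees(np.arctan2(f[1],f[0])))
for a,z in(((547.9,90),.05),((552.6,-105.7),.065),((432.8,80),.038),((698.7,-301),.04)): print(proj('side',[a[0]/1e3,a[1]/1e3,z]), proj('top',[a[0]/1e3,a[1]/1e3,z]))
rk=plane('top',big([(302,120),(445,115)]),.02); print('rack near',rk)
m=plane('top',big([(290,203),(297,228),(375,203),(367,178)]),.02)*1000; print('mail',m.round(),m.mean(0))
im=cv2.imread('pics/side0.png'); cv2.imwrite('pics/sidebig.png',cv2.resize(im[120:345,90:430],None,fx=2.35,fy=2.35,interpolation=cv2.INTER_CUBIC))
plan(.4319,-.0895,.10,-20.3)
E
```

```text
[[ 610.3 -261.9]
 [ 597.  -348.8]
 [ 403.9 -320.2]
 [ 416.1 -231.8]] [ 506.82717231 -290.67658298]
195.81498117706295 -8.622506414773568
[[206.7189785  179.32002006]] [[228.13347066 215.19836127]]
[[277.10522272 205.74656581]] [[308.00193251 212.116807  ]]
[[167.4052353  207.44242507]] [[232.46241808 262.17828385]]
[[407.63943371 223.03846088]] [[380.62217513 155.78504194]]
rack near [[ 0.76258525  0.10539412]
 [ 0.76689953 -0.03629892]]
mail [[679. 117.]
 [654. 110.]
 [678.  34.]
 [703.  41.]] [678.55523415  75.41363615]
t 0.1 pos [0.1919 0.5415 0.2305] grip 0.0855 F [-0.5 -0.1 -0.6]
shift [-0.4371 -0.5143  0.1311] turn [-1.5000e-03  1.0000e-03  1.5843e+00]
```

View pics/sidebig.png

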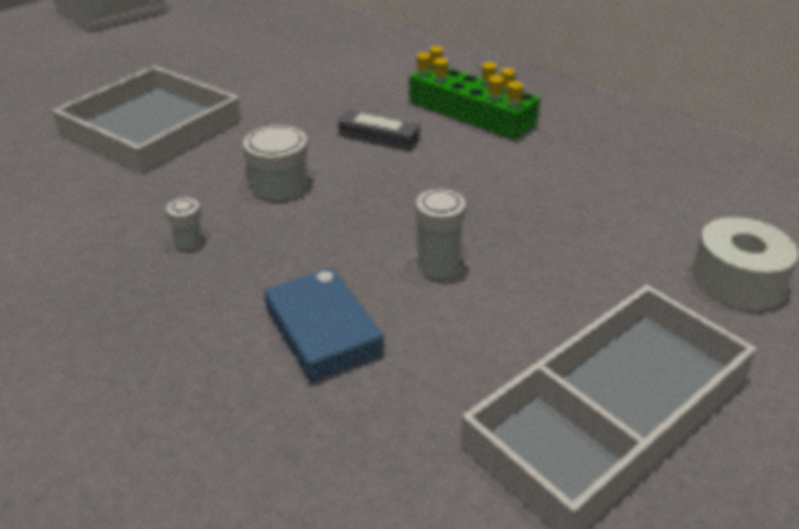

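```bash
python3 -m jog '-0.437 -0.514 0.090 0 0 1.584 0; -0.437 -0.514 0.090 0 0 1.584 0; -0.437 -0.514 0.090 0 0 1.584 0; -0.437 -0.514 0.090 0 0 1.584 0; -0.437 -0.514 0.090 0 0 1.584 0; -0.437 -0.514 0.090 0 0 1.584 0; -0.437 -0.514 0.090 0 0 1.584 0; -0.437 -0.514 0.090 0 0 1.584 0'; python3 -c "
from h import *
plan(.4319,-.0895,.10,-20.3)"
```

```text
t: 0.9
eef_pos: [0.3333, 0.1696, 0.1781]
tcp_rot: [0.0, 0.698, 0.716, 0.0]
wrist_force: [1.6, 0.1, 0.2]
grip_width: 0.0859
t 0.9 pos [0.3333 0.1696 0.1781] grip 0.0859 F [1.6 0.1 0.2]
shift [-0.2615  0.0922  0.0782] turn [ 6.000e-04 -2.000e-04  3.787e-01]
```

```bash
python3 -m jog '-0.261 0.092 0.04 0 0 0.379 0; -0.261 0.092 0.04 0 0 0.379 0; -0.261 0.092 0.04 0 0 0.379 0; -0.261 0.092 0.04 0 0 0.379 0; -0.261 0.092 0.04 0 0 0.379 0; -0.261 0.092 0.06 0 0 0.379 0; -0.261 0.092 0.078 0 0 0.379 0; -0.261 0.092 0.078 0 0 0.379 0'; python3 -c "
from h import *
plan(.4319,-.0895,.003,-20.3)"
```

```text
t: 1.7
eef_pos: [0.4309, -0.0866, 0.0978]
tcp_rot: [-0.003, 0.82, 0.573, -0.001]
wrist_force: [-0.1, 0.4, -0.4]
grip_width: 0.0855
t 1.7 pos [ 0.4309 -0.0866  0.0978] grip 0.0855 F [-0.1  0.4 -0.4]
shift [-0.0024  0.0026  0.0948] turn [-0.0062 -0.0008  0.003 ]
```

```bash
python3 -m jog '0 0 0 0 0 0 0; 0 0 0 0 0 0 0'; python3 - <<'E'
from h import *
plan(.4319,-.0895,.003,-20.3)
cv2.imwrite('pics/a.png',cv2.resize(capture('side')[120:345,90:430,::-1],None,fx=2.35,fy=2.35,interpolation=cv2.INTER_CUBIC))
E
```

```text
t: 1.9
eef_pos: [0.4334, -0.0863, 0.1013]
tcp_rot: [0.001, 0.819, 0.574, 0.0]
wrist_force: [0.2, 0.8, 0.9]
grip_width: 0.0851
t 1.9 pos [ 0.4334 -0.0863  0.1013] grip 0.0851 F [0.2 0.8 0.9]
shift [-0.0035 -0.0005  0.0983] turn [0.0012 0.0001 0.0064]
```

View pics/a.png

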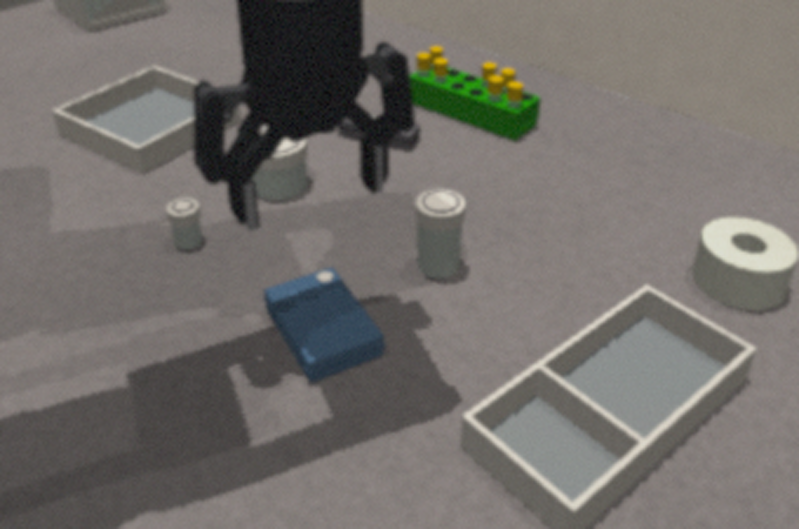

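```bash
python3 -m jog '-0.0035 -0.0005 0.03 0 0 0.006 0; -0.0035 -0.0005 0.06 0 0 0.006 0; -0.0035 -0.0005 0.085 0 0 0.006 0; -0.0035 -0.0005 0.098 0 0 0.006 0; -0.0035 -0.0005 0.098 0 0 0.006 0; -0.0035 -0.0005 0.098 0 0 0.006 0'; python3 - <<'E'
from h import *
plan(.4319,-.0895,.003,-20.3)
cv2.imwrite('pics/a2.png',cv2.resize(capture('side')[120:345,90:430,::-1],None,fx=2.35,fy=2.35,interpolation=cv2.INTER_CUBIC))
E
```

```text
t: 2.55
eef_pos: [0.4321, -0.0897, 0.0033]
tcp_rot: [0.001, 0.821, 0.572, 0.0]
wrist_force: [0.1, -0.2, -0.2]
grip_width: 0.0851
t 2.55 pos [ 0.4321 -0.0897  0.0033] grip 0.0851 F [ 0.1 -0.2 -0.2]
shift [ 0.0001 -0.0002  0.0003] turn [0.0012 0.0001 0.0002]
```

View pics/a2.png

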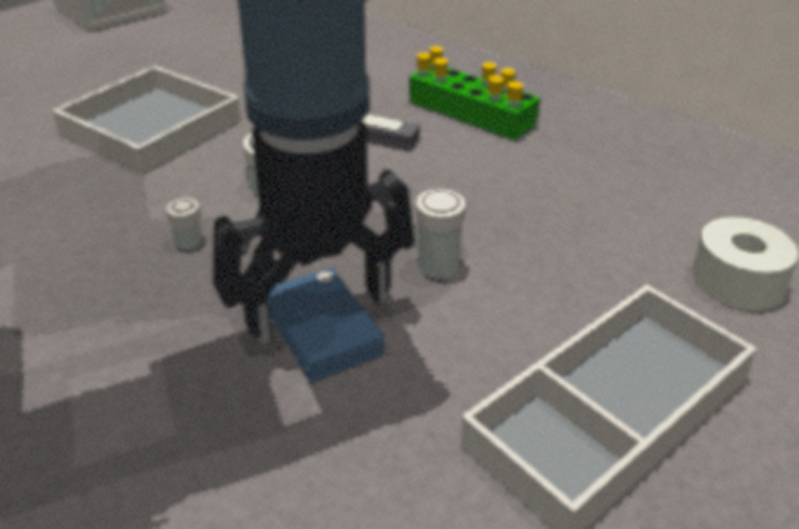

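```bash
python3 -m jog '0 0 0 0 0 0 1; 0 0 0 0 0 0 1; 0 0 0 0 0 0 1; 0 0 0 0 0 0 1; 0 0 0 0 0 0 1; 0 0 0 0 0 0 1; 0 0 0 0 0 0 1'; python3 - <<'E'
from h import *
plan(.4319,-.0895,.12,-20.3)
E
```

```text
t: 3.3
eef_pos: [0.4324, -0.0902, 0.0038]
tcp_rot: [0.001, 0.821, 0.571, 0.001]
wrist_force: [-2.0, 1.0, 9.9]
grip_width: 0.0585
t 3.3 pos [ 0.4324 -0.0902  0.0038] grip 0.0585 F [-2.   1.   9.9]
shift [ 0.0005 -0.0005 -0.1162] turn [ 0.0021  0.0002 -0.0005]
```

```bash
python3 -m jog '0 0 -0.01 0 0 0 1; 0 0 -0.03 0 0 0 1; 0 0 -0.06 0 0 0 1; 0 0 -0.09 0 0 0 1; 0 0 -0.116 0 0 0 1; 0 0 -0.116 0 0 0 1'; python3 - <<'E'
from h import *
plan(.5316,.2817,.12,5.8)
cv2.imwrite('pics/a3.png',cv2.resize(capture('side')[120:345,90:430,::-1],None,fx=2.35,fy=2.35,interpolation=cv2.INTER_CUBIC))
E
```

```text
t: 3.9
eef_pos: [0.4339, -0.0911, 0.1225]
tcp_rot: [0.003, 0.821, 0.571, 0.002]
wrist_force: [0.1, -0.3, -2.2]
grip_width: 0.0588
t 3.9 pos [ 0.4339 -0.0911  0.1225] grip 0.0588 F [ 0.1 -0.3 -2.2]
shift [ 0.3835 -0.0379  0.0018] turn [ 0.0075  0.0027 -0.456 ]
```

View pics/a3.png

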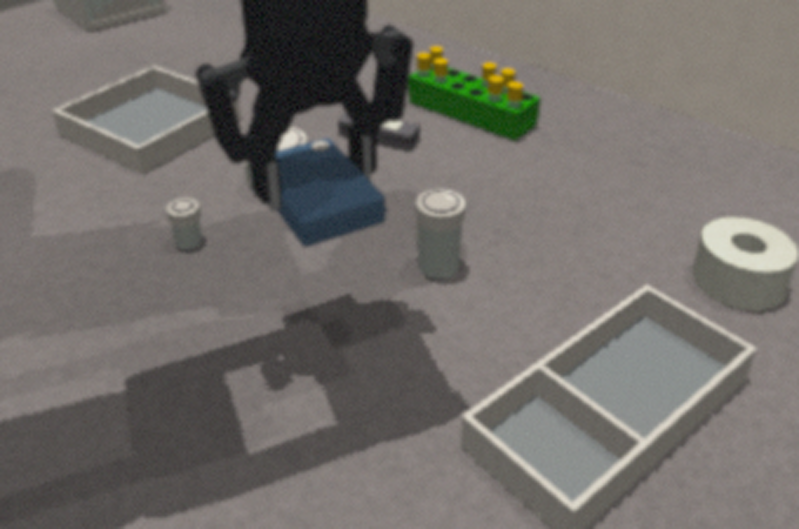

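Brick is held, level, at about (320,190) in the zoom. Carry to the square tray.

```bash
python3 -m jog '0.02 -0.002 0 0.0 0 -0.03 1; 0.06 -0.006 0 0 0 -0.08 1; 0.10 -0.010 0 0 0 -0.14 1; 0.145 -0.014 0 0 0 -0.2 1; 0.19 -0.019 0 0 0 -0.25 1; 0.235 -0.023 0 0 0 -0.3 1; 0.28 -0.028 0 0 0 -0.35 1; 0.325 -0.032 0 0 0 -0.4 1'; python3 - <<'E'
from h import *
plan(.5316,.2817,.12,5.8)
E
python3 -m jog '0.035 -0.003 0 0 0 -0.04 1; 0.058 -0.0055 0 0.004 0.002 -0.056 1; 0.058 -0.0055 0 0.004 0.002 -0.056 1;0.058 -0.0055 0 0.004 0.002 -0.056 1';  python3 - <<'E'
from h import *
plan(.5316,.2817,.009,5.8)
E
```

```text
t: 4.75
eef_pos: [0.5131, 0.2277, 0.1165]
tcp_rot: [-0.001, 0.69, 0.724, -0.001]
wrist_force: [1.8, -1.7, -1.8]
grip_width: 0.0586
t 4.75 pos [0.5131 0.2277 0.1165] grip 0.0586 F [ 1.8 -1.7 -1.8]
shift [ 0.0531  0.021  -0.0036] turn [-0.0031  0.0005 -0.054 ]
t: 5.15
eef_pos: [0.505, 0.2835, 0.1167]
tcp_rot: [-0.003, 0.67, 0.742, -0.002]
wrist_force: [0.4, -1.0, -1.4]
grip_width: 0.0583
t 5.15 pos [0.505  0.2835 0.1167] grip 0.0583 F [ 0.4 -1.  -1.4]
shift [-0.0046  0.027   0.1075] turn [-0.0068 -0.001   0.0008]
```

```bash
python3 -m jog '-0.0046 0.02 0.0 0 0 0 1; -0.0046 0.027 0 -0.006 0 0 1; -0.0046 0.027 0.02 -0.006 0 0 1; -0.0046 0.027 0.04 -0.006 0 0 1;-0.0046 0.027 0.05 -0.006 0 0 1;-0.0046 0.027 0.05 -0.006 0 0 1;-0.0046 0.027 0.05 -0.006 0 0 1'; python3 - <<'E'
from h import *
plan(.5316,.2817,.009,5.8)
cv2.imwrite('pics/b.png',cv2.resize(capture('side')[80:305,60:400,::-1],None,fx=2.35,fy=2.35,interpolation=cv2.INTER_CUBIC))
E
```

```text
t: 5.85
eef_pos: [0.5336, 0.2816, 0.0686]
tcp_rot: [-0.0, 0.671, 0.742, 0.001]
wrist_force: [1.2, 1.2, -1.8]
grip_width: 0.0584
t 5.85 pos [0.5336 0.2816 0.0686] grip 0.0584 F [ 1.2  1.2 -1.8]
shift [ 0.0001 -0.0021  0.0596] turn [ 0.0021 -0.0021 -0.0008]
```

View pics/b.png

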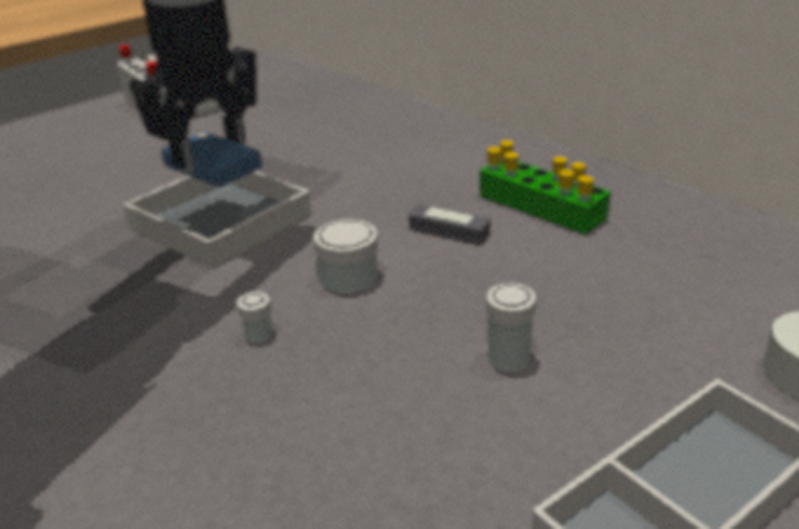

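Brick hovers over the square tray (about (210,160) zoomed). Lower gently.

```bash
python3 -m jog '0 -0.002 0.02 0.002 -0.002 0 1; 0 -0.002 0.04 0.002 -0.002 0 1; 0 -0.002 0.05 0.002 -0.002 0 1; 0 -0.002 0.055 0.002 -0.002 0 1; 0 -0.002 0.059 0.002 -0.002 0 1; 0 -0.002 0.060 0.002 -0.002 0 1; 0 -0.002 0.060 0.002 -0.002 0 1'; python3 - <<'E'
from h import *
plan(.5316,.2817,.0085,5.8)
E
```

```text
t: 6.6
eef_pos: [0.532, 0.2821, 0.0089]
tcp_rot: [0.0, 0.671, 0.742, 0.001]
wrist_force: [0.1, 0.5, -1.6]
grip_width: 0.0589
t 6.6 pos [0.532  0.2821 0.0089] grip 0.0589 F [ 0.1  0.5 -1.6]
shift [-0.0003 -0.0004  0.0004] turn [ 0.0011 -0.0003 -0.0002]
```

```bash
python3 -m jog '0 0 0.001 0 0 0 1; 0 0 0.0015 0 0 0 1; 0 0 0.0015 0 0 0 0.25; 0 0 0.001 0 0 0 0.15; 0 0 0.001 0 0 0 0.15; 0 0 -0.001 0 0 0 0.15'; python3 -m jog '0 0 -0.02 0 0 0 0.15; 0 0 -0.05 0 0 0 0.15; 0 0 -0.09 0 0 0 0; 0 0 -0.11 0 0 0 0';  python3 - <<'E'
from h import *
plan(.548,.0900,.12,5.8)
E
```

```text
t: 7.2
eef_pos: [0.5313, 0.2818, 0.0091]
tcp_rot: [-0.0, 0.671, 0.742, -0.0]
wrist_force: [-0.7, -0.9, -0.1]
grip_width: 0.0726
t: 7.6
eef_pos: [0.5331, 0.2824, 0.1229]
tcp_rot: [0.001, 0.67, 0.742, 0.002]
wrist_force: [1.0, -0.0, 0.3]
grip_width: 0.0855
t 7.6 pos [0.5331 0.2824 0.1229] grip 0.0855 F [ 1.  -0.   0.3]
shift [-0.1929 -0.0046  0.0027] turn [ 0.0045 -0.001  -0.0002]
```

```bash
python3 -m jog '-0.193 -0.0046 0 0 0 0 0; -0.193 -0.0046 0 0 0 0 0; -0.193 -0.0046 0 0 0 0 0; -0.193 -0.0046 0 0 0 0 0; -0.193 -0.0046 0 0.004 0 0 0; -0.193 -0.0046 0 0.004 0 0 0; -0.193 -0.0046 0 0.004 0 0 0';  python3 - <<'E'
from h import *
plan(.548,.0900,.017,5.8)
t=capture('top'); cv2.imwrite('pics/c.png',t[:,:,::-1])
cv2.imwrite('pics/c2.png',cv2.resize(t[180:270,110:270,::-1],None,fx=5,fy=5,interpolation=cv2.INTER_CUBIC))
cv2.imwrite('pics/c3.png',cv2.resize(capture('side')[80:305,60:400,::-1],None,fx=2.35,fy=2.35,interpolation=cv2.INTER_CUBIC))
E
```

```text
t: 8.3
eef_pos: [0.5463, 0.0902, 0.1193]
tcp_rot: [-0.002, 0.67, 0.742, -0.001]
wrist_force: [-0.2, 1.6, 0.7]
grip_width: 0.0855
t 8.3 pos [0.5463 0.0902 0.1193] grip 0.0855 F [-0.2  1.6  0.7]
shift [-0.0004  0.0021  0.1023] turn [-0.0039 -0.0005  0.0002]
```

View pics/c2.png

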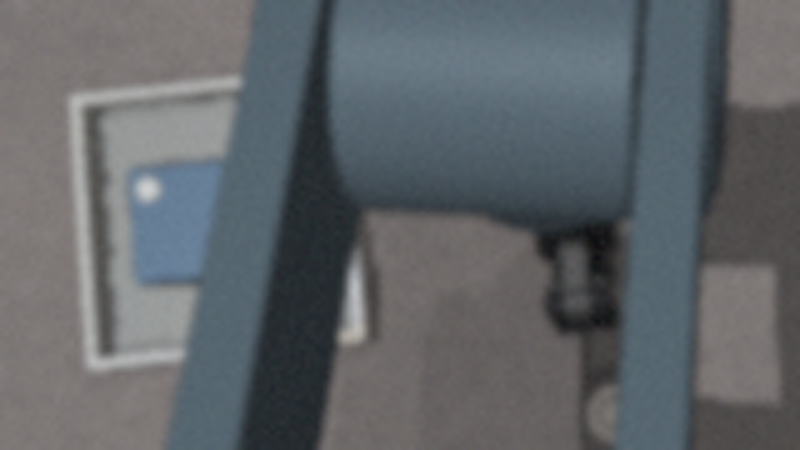

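View pics/c3.png

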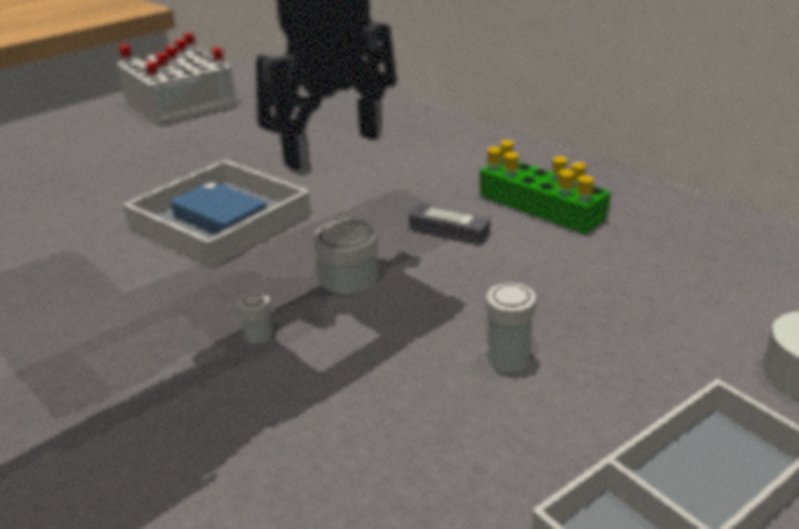

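```bash
python3 - <<'E'
from h import *
k=plane('side',[(60+(u+.5)/2.35-.5,80+(v+.5)/2.35-.5) for u,v in [(210,183),(267,208),(222,231),(171,206)]],.026)*1000
print(k.round(1),k.mean(0).round(1))
k=plane('top',[(110+(u+.5)/5-.5,180+(v+.5)/5-.5) for u,v in [(127,167),(137,285)]],.026)*1000
print(k.round(1)); d=k[0]-k[1]; d/=np.linalg.norm(d); print(np.degrees(np.arctan2(d[1],d[0])), k.mean(0)+45*np.array([d[1],-d[0]]))
E
```

```text
[[550.4 324.4]
 [556.4 227.4]
 [495.8 221.2]
 [491.  308. ]] [523.4 270.3]
[[557.3 328.1]
 [497.6 320.9]]
6.80070436133926 [532.78521488 279.81197082]
```

```bash
python3 -m jog '-0.0004 0.002 0.03 -0.002 0 0 0; -0.0004 0.002 0.06 -0.002 0 0 0; -0.0004 0.002 0.085 -0.002 0 0 0; -0.0004 0.002 0.1 -0.002 0 0 0; -0.0004 0.002 0.102 -0.002 0 0 0;-0.0004 0.002 0.102 -0.002 0 0 0';  python3 - <<'E'
from h import *
plan(.548,.0900,.017,5.8)
cv2.imwrite('pics/d.png',cv2.resize(capture('side')[80:305,60:400,::-1],None,fx=2.35,fy=2.35,interpolation=cv2.INTER_CUBIC))
E
```

```text
t: 9.0
eef_pos: [0.5482, 0.0898, 0.0175]
tcp_rot: [-0.001, 0.67, 0.742, -0.001]
wrist_force: [0.4, -0.2, 0.5]
grip_width: 0.0855
t 9.0 pos [0.5482 0.0898 0.0175] grip 0.0855 F [ 0.4 -0.2  0.5]
shift [ 0.0003 -0.0001  0.0005] turn [-0.0019 -0.0001  0.0007]
```

View pics/d.png

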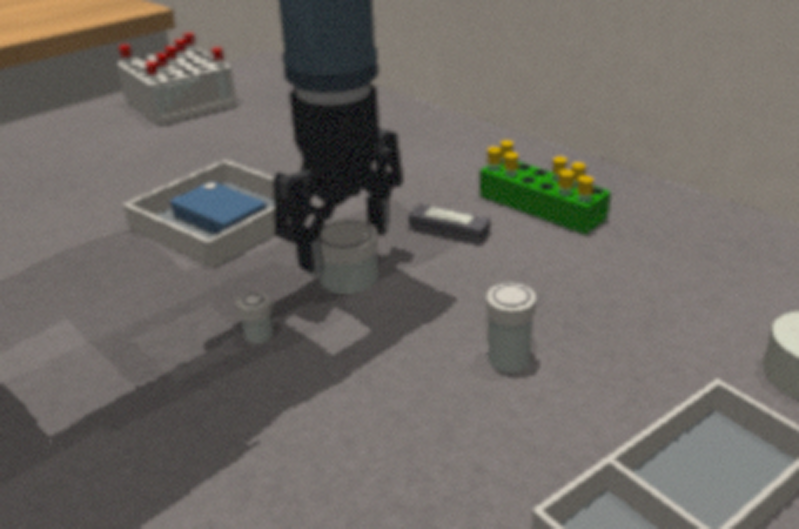

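```bash
python3 -m jog '0 0 0 0 0 0 1; 0 0 0 0 0 0 1; 0 0 0 0 0 0 1; 0 0 0 0 0 0 1; 0 0 0 0 0 0 1; 0 0 0 0 0 0 1; 0 0 0 0 0 0 1';python3 -m jog '0 0 -0.01 0 0 0 1; 0 0 -0.025 0 0 0 1; 0 0 -0.045 0 0 0 1; 0 0 -0.065 0 0 0 1; 0 0 -0.085 0 0 0 1; 0 0 -0.09 0 0 0 1; 0 0 -0.09 0 0 0 1';  python3 - <<'E'
from h import *
plan(.5324,.2810,.11,5.8)
cv2.imwrite('pics/e.png',cv2.resize(capture('side')[80:305,60:400,::-1],None,fx=2.35,fy=2.35,interpolation=cv2.INTER_CUBIC))
E
```

```text
t: 9.75
eef_pos: [0.5493, 0.0891, 0.019]
tcp_rot: [0.0, 0.671, 0.742, 0.0]
wrist_force: [-1.3, -0.2, 5.4]
grip_width: 0.0584
t: 10.45
eef_pos: [0.5491, 0.0891, 0.1089]
tcp_rot: [0.001, 0.671, 0.742, 0.0]
wrist_force: [0.5, -0.0, -1.5]
grip_width: 0.0582
t 10.45 pos [0.5491 0.0891 0.1089] grip 0.0582 F [ 0.5 -0.  -1.5]
shift [ 0.1926  0.0027 -0.0011] turn [ 0.0012  0.0004 -0.0002]
```

View pics/e.png

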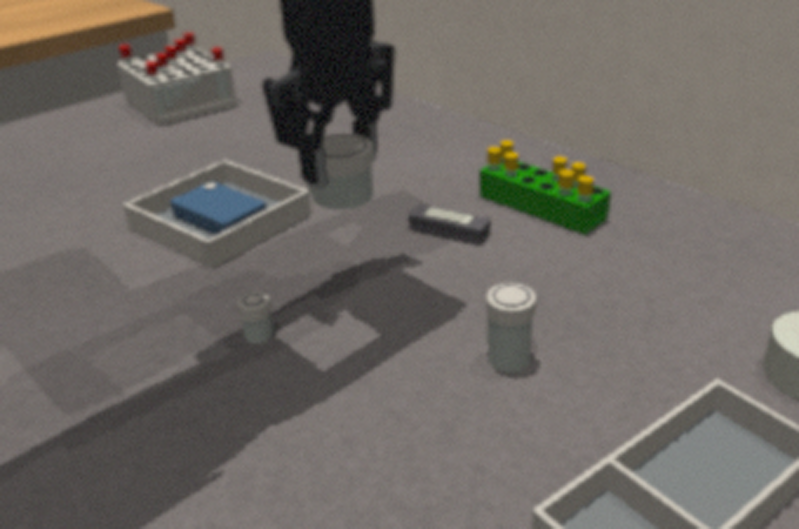

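```bash
python3 - <<'E'
from h import *
im=cv2.imread('pics/e.png').astype(int)
m=((im[...,0]-im[...,2])>25).astype(np.uint8); c,_=cv2.findContours(m[:260,150:290].copy(),cv2.RETR_EXTERNAL,2)
c=max(c,key=cv2.contourArea)[:,0]+[150,0]; c=(c+.5)/2.35-.5+[60,80]; print('img bbox',c.min(0).round(1),c.max(0).round(1))
d=np.radians(6.2); X=np.array([np.cos(d),np.sin(d)]);Y=np.array([-X[1],X[0]])
P=[[*(np.array([.5324,.281])+sx*.03*X+sy*.045*Y),z] for sx in(-1,1) for sy in(-1,1) for z in(.026,)]
p=proj('side',P);print(p.round(1)); print('pred bbox',p.min(0).round(1),p.max(0).round(1))
E
```

```text
img bbox [132.5 158. ] [171.6 176.3]
[[155.4 174.6]
 [131.7 164.7]
 [173.9 165.2]
 [150.3 156.2]]
pred bbox [131.7 156.2] [173.9 174.6]
```

```bash
python3 -m jog '0.01 0 0 0 0 0 1; 0.03 0 0 0 0 0 1; 0.055 0.001 0 0 0 0 1; 0.085 0.001 0 0 0 0 1; 0.115 0.001 0 0 0 0 1; 0.145 0.002 0 0 0 0 1; 0.17 0.002 0 0 0 0 1; 0.185 0.002 0 0 0 0 1'; python3 -m jog '0.007 0 0 0 0 0 1; 0.0075 0 0 0 0 0 1; 0.0075 0 0 0 0 0 1';  python3 - <<'E'
from h import *
plan(.5318,.2812,.047,5.8)
E
```

```text
t: 11.3
eef_pos: [0.53, 0.2756, 0.1059]
tcp_rot: [-0.002, 0.67, 0.742, -0.002]
wrist_force: [0.2, -0.7, -1.3]
grip_width: 0.0582
t: 11.6
eef_pos: [0.5307, 0.2802, 0.1069]
tcp_rot: [-0.001, 0.671, 0.742, -0.001]
wrist_force: [0.2, -0.5, -1.0]
grip_width: 0.0584
t 11.6 pos [0.5307 0.2802 0.1069] grip 0.0584 F [ 0.2 -0.5 -1. ]
shift [0.0009 0.0014 0.0599] turn [-0.0026  0.0004 -0.0006]
```

```bash
python3 -m jog '0.001 0.001 0.01 -0.001 0 0 1; 0.001 0.001 0.025 -0.001 0 0 1; 0.001 0.001 0.04 -0.001 0 0 1; 0.001 0.001 0.05 -0.001 0 0 1; 0.001 0.001 0.057 -0.001 0 0 1; 0.001 0.001 0.059 -0.001 0 0 1; 0.001 0.001 0.059 -0.001 0 0 1';  python3 - <<'E'
from h import *
plan(.5318,.2812,.045,5.8)
cv2.imwrite('pics/f.png',cv2.resize(capture('side')[120:220,80:220,::-1],None,fx=5,fy=5,interpolation=cv2.INTER_CUBIC))
E
```

```text
t: 12.3
eef_pos: [0.5314, 0.282, 0.0479]
tcp_rot: [-0.0, 0.671, 0.742, -0.001]
wrist_force: [0.7, 0.3, 0.0]
grip_width: 0.0585
t 12.3 pos [0.5314 0.282  0.0479] grip 0.0585 F [0.7 0.3 0. ]
shift [-0.0008  0.0003  0.0029] turn [-0.0014 -0.     -0.0002]
```

View pics/f.png

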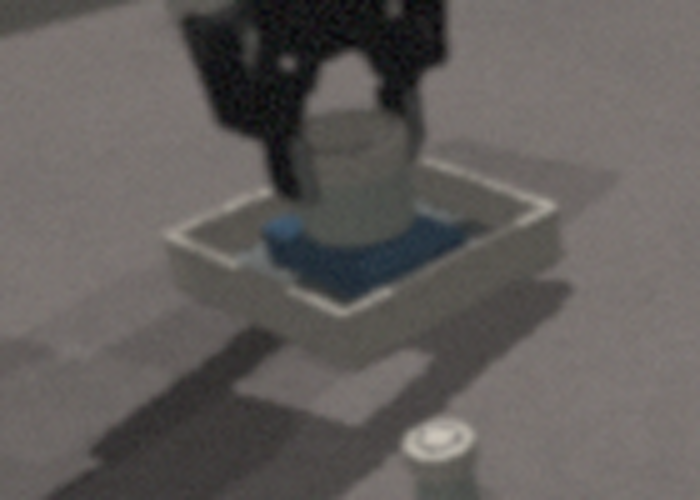

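```bash
python3 -m jog '0 0 0.001 0 0 0 1; 0 0 0.002 0 0 0 1; 0 0 0.002 0 0 0 1; 0 0 0.002 0 0 0 1'
```

```text
t: 12.75
eef_pos: [0.5316, 0.282, 0.0465]
tcp_rot: [-0.0, 0.67, 0.742, -0.0]
wrist_force: [0.7, 0.2, -0.8]
grip_width: 0.0581
```

```bash
python3 -m jog '0 0 0.001 0 0 0 1; 0 0 0.002 0 0 0 1; 0 0 0.002 0 0 0 1'; 
```

```text
t: 13.05
eef_pos: [0.5317, 0.2821, 0.045]
tcp_rot: [-0.0, 0.67, 0.742, -0.0]
wrist_force: [-2.6, -0.8, 5.6]
grip_width: 0.0584
```

Contact (+5.6 N). Release and rise.

```bash
python3 -m jog '0 0 -0.0005 0 0 0 0.9; 0 0 -0.0005 0 0 0 0; 0 0 -0.0005 0 0 0 0; 0 0 -0.0005 0 0 0 0; 0 0 -0.0005 0 0 0 0; 0 0 -0.0005 0 0 0 0'; python3 -m jog '0 0 -0.01 0 0 0 0; 0 0 -0.04 0 0 0 0; 0 0 -0.08 0 0 0 0; 0 0 -0.10 0 0 0 0; 0 0 -0.10 0 0 0 0';  python3 - <<'E'
from h import *
plan(.5526,-.1057,.145,-8.4)
cv2.imwrite('pics/g.png',cv2.resize(capture('side')[120:220,80:220,::-1],None,fx=5,fy=5,interpolation=cv2.INTER_CUBIC))
E
```

```text
t: 13.65
eef_pos: [0.5315, 0.282, 0.0447]
tcp_rot: [-0.0, 0.671, 0.742, -0.0]
wrist_force: [-0.1, -0.8, 0.2]
grip_width: 0.085
t: 14.15
eef_pos: [0.5344, 0.2829, 0.1499]
tcp_rot: [0.002, 0.67, 0.742, 0.003]
wrist_force: [0.6, 0.1, 0.1]
grip_width: 0.0851
t 14.15 pos [0.5344 0.2829 0.1499] grip 0.0851 F [0.6 0.1 0.1]
shift [-0.3885 -0.0211  0.004 ] turn [ 0.007  -0.0026  0.2477]
```

View pics/g.png

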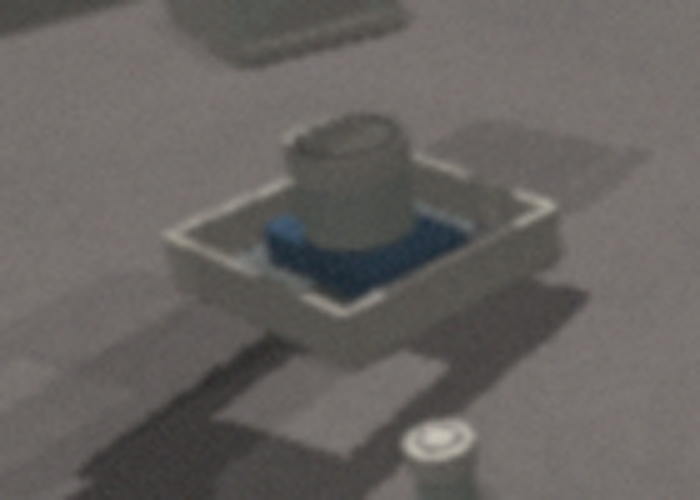

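```bash
python3 -m jog '-0.388 -0.021 0.004 0.004 -0.002 0.248 0; -0.388 -0.021 0.004 0.004 -0.002 0.248 0; -0.388 -0.021 0.004 0.004 -0.002 0.248 0; -0.388 -0.021 0.004 0.004 -0.002 0.248 0; -0.388 -0.021 0.004 0.004 -0.002 0.248 0; -0.388 -0.021 0.004 0.004 -0.002 0.248 0; -0.388 -0.021 0.004 0.004 -0.002 0.248 0; -0.388 -0.021 0.004 0.004 -0.002 0.248 0'; python3 -m jog '0 0 0 0 0 0 0; 0 0 0 0 0 0 0'; python3 - <<'E'
from h import *
plan(.5526,-.1057,.036,-8.4)
t=capture('top');s=capture('side')
cv2.imwrite('pics/i1.png',t[:,:,::-1]);cv2.imwrite('pics/i2.png',s[:,:,::-1])
cv2.imwrite('pics/i3.png',np.hstack([cv2.resize(x,(400,400),interpolation=cv2.INTER_CUBIC) for x in (t[180:260,110:190,::-1],s[130:210,105:185,::-1])]))
E
```

```text
t: 15.0
eef_pos: [0.5486, -0.1086, 0.1393]
tcp_rot: [-0.002, 0.758, 0.653, -0.003]
wrist_force: [0.7, 0.0, 0.3]
grip_width: 0.0854
t: 15.2
eef_pos: [0.5488, -0.1066, 0.1393]
tcp_rot: [-0.002, 0.758, 0.652, -0.003]
wrist_force: [-0.5, 0.4, -0.3]
grip_width: 0.0853
t 15.2 pos [ 0.5488 -0.1066  0.1393] grip 0.0853 F [-0.5  0.4 -0.3]
shift [0.0017 0.0044 0.1033] turn [-0.0073  0.0016 -0.0028]
```

View pics/i3.png

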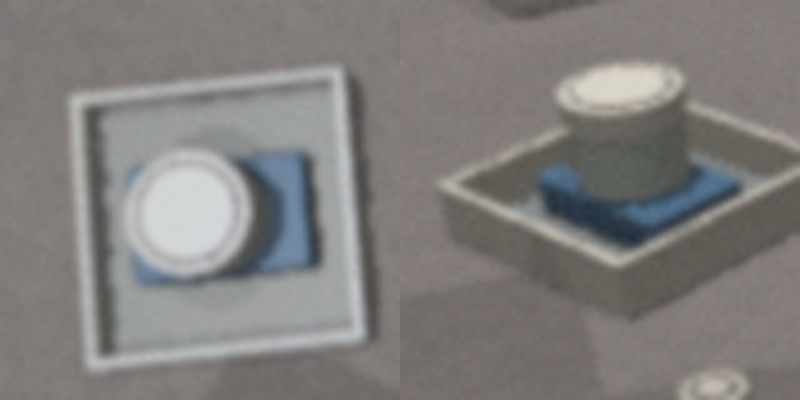

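View pics/i2.png

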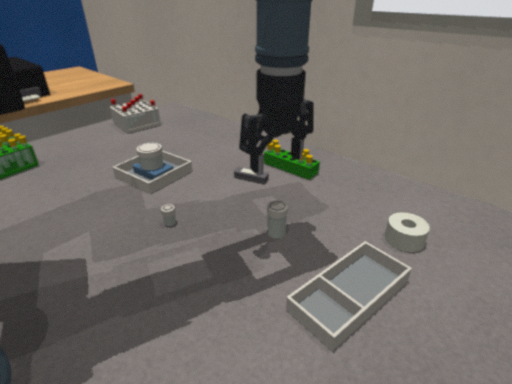

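```bash
python3 - <<'E'
from h import *
Z=lambda l:[(110+(u+.5)/5-.5,180+(v+.5)/5-.5) for u,v in l]
S=lambda l:[(105+(u-400+.5)/5-.5,130+(v+.5)/5-.5) for u,v in l]
print('lid top',plane('top',Z([(187,211)]),.076)*1000)
print('brick corners',(plane('top',Z([(307,151),(319,266),(137,285)]),.026)*1000).round(1))
print('lid side',plane('side',S([(621,86)]),.076)*1000)
print('tri',tri(Z([(187,211)])[0],S([(621,86)])[0]))
P=proj('side',[[.532,.2815,.026],[.532,.2815,.076]]); print('axis',P.round(1),'lid seen',S([(621,86)]))
# base front point seen
E
```

```text
lid top [[531.34216794 282.44682627]]
brick corners [[564.8 236.8]
 [506.5 229.5]
 [497.6 320.9]]
lid side [[531.698209   283.64561948]]
tri (array([0.53116303, 0.28237532, 0.07657336]), np.float64(0.0003360129376755391))
axis [[152.5 165. ]
 [149.4 147. ]] lid seen [(148.8, 146.8)]
```

Wide jar stands on the brick: lid triangulates to (531,282,77 mm), brick centre (531,279). Now the tall jar.

```bash
python3 -m jog '0.0017 0.0044 0.0 -0.005 0.001 -0.003 0; 0.0017 0.0044 0.02 -0.006 0.001 -0.003 0; 0.0017 0.0044 0.05 -0.006 0.001 -0.003 0; 0.0017 0.0044 0.08 -0.006 0.001 -0.003 0; 0.0017 0.0044 0.1 -0.006 0.001 -0.003 0; 0.0017 0.0044 0.103 -0.006 0.001 -0.003 0; 0.0017 0.0044 0.103 -0.006 0.001 -0.003 0; 0.0017 0.0044 0.103 -0.006 0.001 -0.003 0';  python3 - <<'E'
from h import *
plan(.5526,-.1057,.036,-8.4)
cv2.imwrite('pics/j.png',cv2.resize(capture('side')[120:345,90:430,::-1],None,fx=2.35,fy=2.35,interpolation=cv2.INTER_CUBIC))
E
```

```text
t: 16.1
eef_pos: [0.5551, -0.1051, 0.0391]
tcp_rot: [0.002, 0.756, 0.655, 0.0]
wrist_force: [0.5, 1.2, -0.6]
grip_width: 0.0855
t 16.1 pos [ 0.5551 -0.1051  0.0391] grip 0.0855 F [ 0.5  1.2 -0.6]
shift [-0.0009 -0.0024  0.003 ] turn [0.0035 0.0021 0.0036]
```

View pics/j.png

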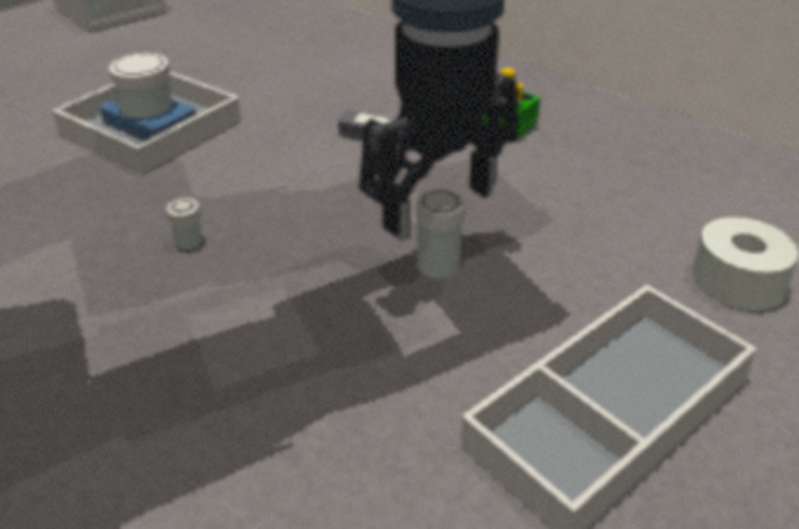

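```bash
python3 -m jog '-0.001 -0.002 0.004 0.003 0.001 0.003 0; -0.001 -0.002 0.004 0.003 0.001 0.003 0; -0.001 -0.002 0.004 0.003 0.001 0.003 0'; python3 -m jog '0 0 0 0 0 0 0.3; 0 0 0 0 0 0 0.4; 0 0 0 0 0 0 1; 0 0 0 0 0 0 1; 0 0 0 0 0 0 1; 0 0 0 0 0 0 1; 0 0 0 0 0 0 1; 0 0 0 0 0 0 1'; python3 - <<'E'
from h import *
plan(.5526,-.1057,.14,-8.4)
E
```

```text
t: 16.45
eef_pos: [0.5519, -0.1062, 0.034]
tcp_rot: [-0.0, 0.757, 0.653, -0.001]
wrist_force: [-0.0, -0.6, 0.3]
grip_width: 0.0853
t: 17.25
eef_pos: [0.552, -0.1061, 0.034]
tcp_rot: [-0.0, 0.757, 0.653, -0.001]
wrist_force: [-1.4, 0.3, 4.3]
grip_width: 0.0383
t 17.25 pos [ 0.552  -0.1061  0.034 ] grip 0.0383 F [-1.4  0.3  4.3]
shift [ 0.0004  0.0004 -0.106 ] turn [-0.0013  0.0007 -0.0004]
```

```bash
python3 -m jog '0 0 -0.01 0 0 0 1; 0 0 -0.025 0 0 0 1; 0 0 -0.045 0 0 0 1; 0 0 -0.065 0 0 0 1; 0 0 -0.08 0 0 0 1; 0 0 -0.085 0 0 0 1; 0 0 -0.085 0 0 0 1; 0 0 -0.085 0 0 0 1';  python3 - <<'E'
from h import *
plan(.4454,-.2815,.12,-8.4)
E
```

```text
t: 18.05
eef_pos: [0.5515, -0.1058, 0.1181]
tcp_rot: [-0.001, 0.757, 0.653, -0.001]
wrist_force: [-0.9, 0.2, -1.9]
grip_width: 0.0381
t 18.05 pos [ 0.5515 -0.1058  0.1181] grip 0.0381 F [-0.9  0.2 -1.9]
shift [-0.1894 -0.0792 -0.0016] turn [-0.0027  0.0003 -0.0004]
```

```bash
python3 -m jog '-0.01 -0.004 -0.001 0 0 0 1; -0.03 -0.013 -0.001 0 0 0 1; -0.06 -0.025 -0.001 0 0 0 1; -0.09 -0.038 -0.001 0 0 0 1; -0.12 -0.050 -0.001 0 0 0 1; -0.15 -0.063 -0.001 -0.001 0 0 1; -0.175 -0.073 -0.001 -0.002 0 0 1; -0.189 -0.079 -0.001 -0.002 0 0 1';  python3 -m jog '0 0 0 0 0 0 1; 0 0 0 0 0 0 1; 0 0 0 0 0 0 1'; python3 - <<'E'
from h import *
plan(.4454,-.2815,.041,-8.4)
cv2.imwrite('pics/k.png',cv2.resize(capture('side')[120:345,150:490,::-1],None,fx=2.35,fy=2.35,interpolation=cv2.INTER_CUBIC))
E
```

```text
t: 18.85
eef_pos: [0.4443, -0.2832, 0.1193]
tcp_rot: [-0.0, 0.758, 0.652, -0.0]
wrist_force: [0.4, -0.1, -0.9]
grip_width: 0.038
t: 19.15
eef_pos: [0.4464, -0.2804, 0.1197]
tcp_rot: [-0.0, 0.757, 0.654, 0.0]
wrist_force: [-0.9, -0.3, -0.0]
grip_width: 0.0382
t 19.15 pos [ 0.4464 -0.2804  0.1197] grip 0.0382 F [-0.9 -0.3 -0. ]
shift [-0.0012 -0.0008  0.0787] turn [-0.0001 -0.0001  0.0005]
```

View pics/k.png

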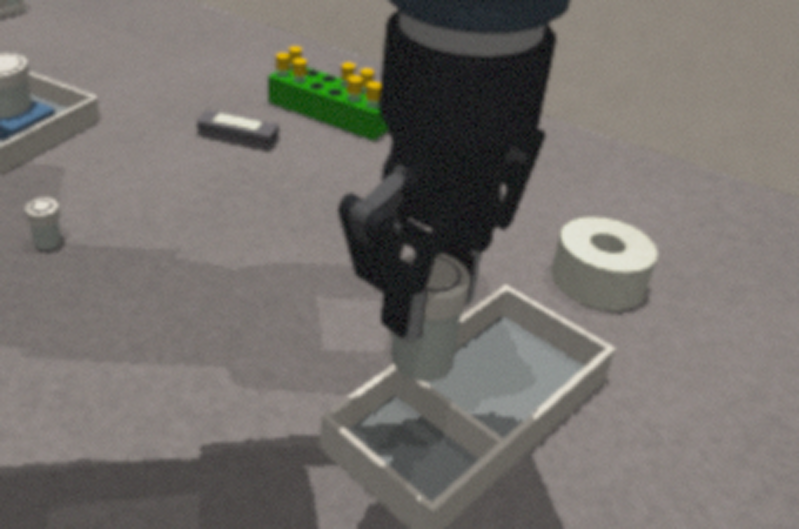

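Jar held upright above the small compartment (base near (425,370) zoomed). Lower.

```bash
python3 -m jog '-0.001 -0.001 0.01 0 0 0 1; -0.001 -0.001 0.025 0 0 0 1; -0.001 -0.001 0.045 0 0 0 1; -0.001 -0.001 0.06 0 0 0 1; -0.001 -0.001 0.072 0 0 0 1; -0.001 -0.001 0.078 0 0 0 1; -0.001 -0.001 0.079 0 0 0 1; -0.001 -0.001 0.079 0 0 0 1'; python3 -m jog '0 0 0.001 0 0 0 1; 0 0 0.0015 0 0 0 1; 0 0 0.0015 0 0 0 1;  0 0 0.0015 0 0 0 1'
```

```text
t: 20.0
eef_pos: [0.4453, -0.2824, 0.0412]
tcp_rot: [0.001, 0.757, 0.653, -0.0]
wrist_force: [-0.2, -0.3, -0.5]
grip_width: 0.0382
t: 20.4
eef_pos: [0.4451, -0.2824, 0.0397]
tcp_rot: [0.001, 0.757, 0.653, -0.0]
wrist_force: [0.3, 1.1, -0.2]
grip_width: 0.0385
```

```bash
python3 - <<'E'
from h import *
plan(.4454,-.2815,.039,-8.4)
cv2.imwrite('pics/l.png',cv2.resize(capture('side')[120:345,150:490,::-1],None,fx=2.35,fy=2.35,interpolation=cv2.INTER_CUBIC))
E
```

```text
t 20.4 pos [ 0.4451 -0.2824  0.0397] grip 0.0385 F [ 0.3  1.1 -0.2]
shift [0.0009 0.0001 0.0007] turn [ 0.0008  0.0009 -0.0004]
```

View pics/l.png

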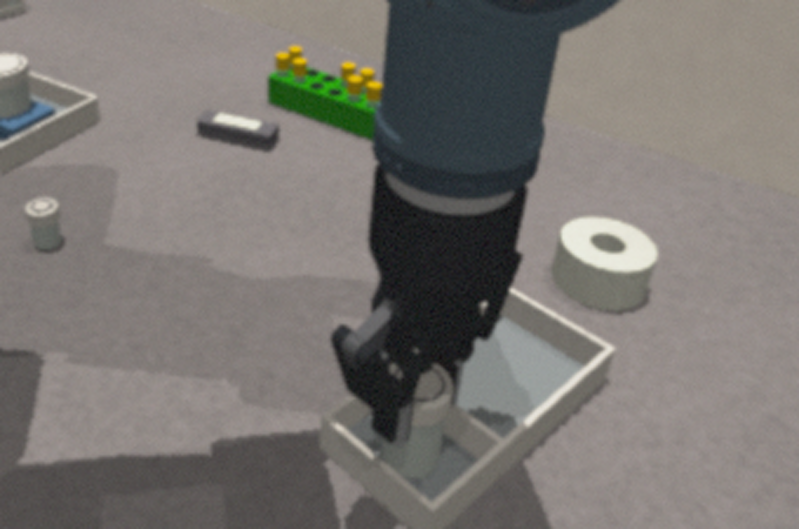

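```bash
python3 -m jog '0 0 0.001 0 0 0 1; 0 0 0.0018 0 0 0 1; 0 0 0.0018 0 0 0 1'
```

```text
t: 20.75
eef_pos: [0.4451, -0.2825, 0.038]
tcp_rot: [0.001, 0.757, 0.653, -0.0]
wrist_force: [-0.7, -0.1, 3.9]
grip_width: 0.0384
```

```bash
python3 -m jog '0 0 -0.0005 0 0 0 0.5; 0 0 -0.0005 0 0 0 0.3; 0 0 -0.0005 0 0 0 0.3; 0 0 -0.0005 0 0 0 0.3; 0 0 -0.0005 0 0 0 0.3'; python3 -m jog '0 0 -0.01 0 0 0 0.3; 0 0 -0.04 0 0 0 0.3; 0 0 -0.08 0 0 0 0.3; 0 0 -0.11 0 0 0 0.3; 0 0 -0.11 0 0 0 0.3';  python3 - <<'E'
from h import *
plan(.680,.0770,.13,17.8)
cv2.imwrite('pics/m.png',cv2.resize(capture('side')[120:345,150:490,::-1],None,fx=2.35,fy=2.35,interpolation=cv2.INTER_CUBIC))
E
```

```text
t: 21.25
eef_pos: [0.445, -0.2822, 0.0381]
tcp_rot: [0.0, 0.757, 0.653, -0.0]
wrist_force: [-0.0, 0.9, 0.0]
grip_width: 0.0596
t: 21.75
eef_pos: [0.4476, -0.2846, 0.154]
tcp_rot: [0.005, 0.757, 0.653, 0.0]
wrist_force: [-0.1, 0.0, -0.3]
grip_width: 0.0597
t 21.75 pos [ 0.4476 -0.2846  0.154 ] grip 0.0597 F [-0.1  0.  -0.3]
shift [0.3919 0.1768 0.0229] turn [ 0.0066  0.0083 -0.4575]
```

View pics/m.png

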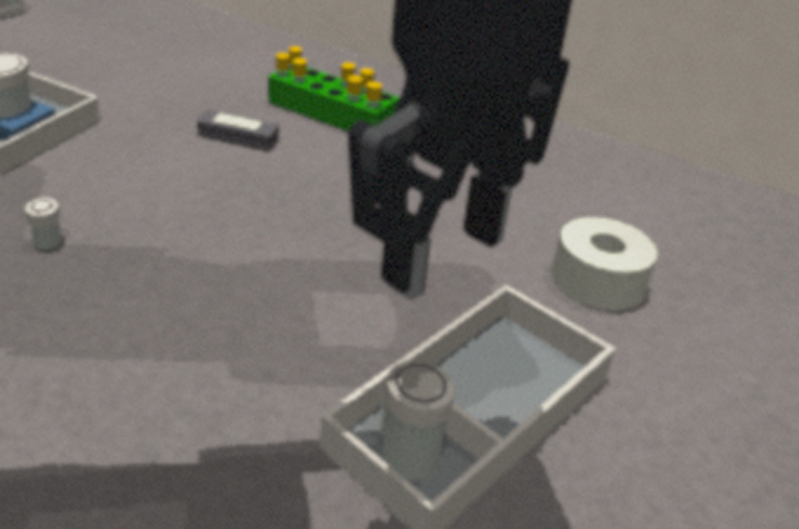

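Tall jar stands upright in the small compartment. On to the mailer.

```bash
python3 -m jog '0.392 0.177 0.023 0.005 0.006 -0.457 0.35; 0.392 0.177 0.023 0.005 0.006 -0.457 0.35; 0.392 0.177 0.023 0.005 0.006 -0.457 0.35; 0.392 0.177 0.023 0.005 0.006 -0.457 0.35; 0.392 0.177 0.023 0.005 0.006 -0.457 0.35; 0.392 0.177 0.023 0.005 0.006 -0.457 0.35; 0.392 0.177 0.023 0.005 0.006 -0.457 0.35; 0.392 0.177 0.023 0.005 0.006 -0.457 0.35'; python3 - <<'E'
from h import *
plan(.680,.0770,.13,17.8)
E
```

```text
t: 22.6
eef_pos: [0.6607, 0.0558, 0.125]
tcp_rot: [-0.005, 0.589, 0.808, -0.0]
wrist_force: [0.1, -1.1, 0.1]
grip_width: 0.0554
t 22.6 pos [0.6607 0.0558 0.125 ] grip 0.0554 F [ 0.1 -1.1  0.1]
shift [ 0.0143  0.0248 -0.005 ] turn [-0.0057 -0.0071 -0.0006]
```

```bash
python3 -m jog '0 0 0 0 0 0 0.35; 0 0 0 0 0 0 0.35; 0 0 0 0 0 0 0.35'; python3 - <<'E'
from h import *
plan(.680,.0770,.06,17.8)
t=capture('top'); cv2.imwrite('pics/n.png',cv2.resize(t[130:280,130:330,::-1],None,fx=4,fy=4)[:600])
E
```

```text
t: 22.9
eef_pos: [0.6599, 0.0532, 0.1255]
tcp_rot: [-0.004, 0.59, 0.808, -0.0]
wrist_force: [-0.1, -0.5, -0.6]
grip_width: 0.0554
t 22.9 pos [0.6599 0.0532 0.1255] grip 0.0554 F [-0.1 -0.5 -0.6]
shift [0.0161 0.0268 0.0655] turn [-0.0056 -0.0067 -0.001 ]
```

View pics/n.png

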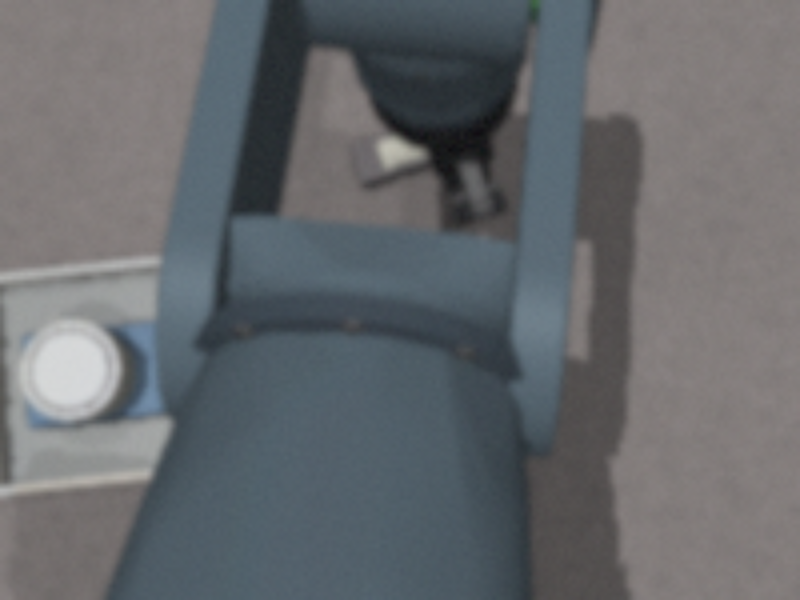

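```bash
python3 -m jog '0.016 0.027 0 -0.005 -0.006 0 0.35; 0.016 0.027 0.03 -0.005 -0.006 0 0.35; 0.016 0.027 0.06 -0.005 -0.006 0 0.35; 0.016 0.027 0.065 -0.005 -0.006 0 0.35; 0.016 0.027 0.065 -0.005 -0.006 0 0.35; 0.016 0.027 0.065 -0.005 -0.006 0 0.35'; python3 - <<'E'
from h import *
plan(.680,.0770,.005,17.8)
cv2.imwrite('pics/o.png',cv2.resize(capture('side')[100:250,170:370,::-1],None,fx=4,fy=4,interpolation=cv2.INTER_CUBIC))
E
```

```text
t: 23.55
eef_pos: [0.6824, 0.0767, 0.0634]
tcp_rot: [0.001, 0.59, 0.807, 0.001]
wrist_force: [-0.3, -0.0, -0.2]
grip_width: 0.0556
t 23.55 pos [0.6824 0.0767 0.0634] grip 0.0556 F [-0.3 -0.  -0.2]
shift [ 0.0011 -0.0024  0.0584] turn [ 0.0036  0.0006 -0.0018]
```

View pics/o.png

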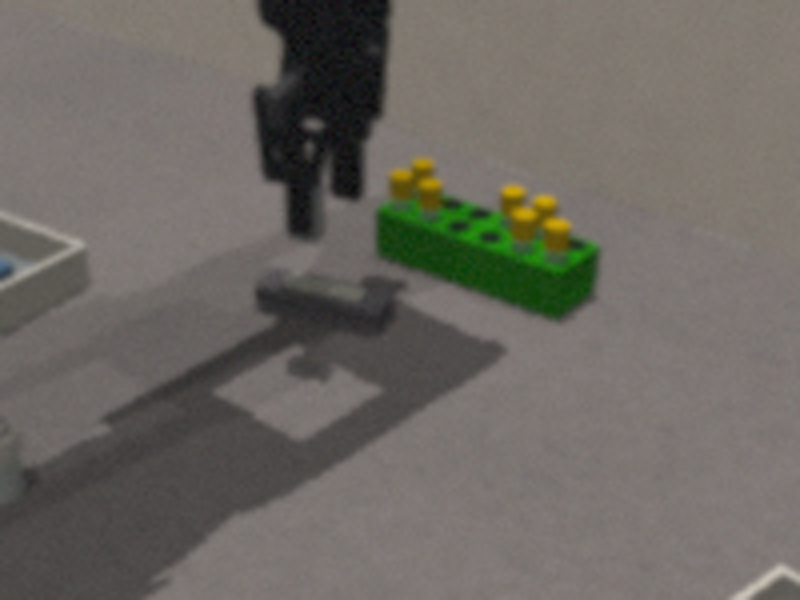

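```bash
python3 -m jog '0.001 -0.002 0.02 0.003 0 -0.002 0.35; 0.001 -0.002 0.04 0.003 0 -0.002 0.35; 0.001 -0.002 0.055 0.003 0 -0.002 0.35; 0.001 -0.002 0.0585 0.003 0 -0.002 0.35; 0.001 -0.002 0.0585 0.003 0 -0.002 0.35; 0.001 -0.002 0.0585 0.003 0 -0.002 0.35'; python3 - <<'E'
from h import *
plan(.680,.0770,.005,17.8)
cv2.imwrite('pics/p.png',cv2.resize(capture('side')[100:250,170:370,::-1],None,fx=4,fy=4,interpolation=cv2.INTER_CUBIC))
E
```

```text
t: 24.2
eef_pos: [0.6802, 0.0779, 0.0044]
tcp_rot: [0.0, 0.589, 0.808, -0.0]
wrist_force: [0.1, 0.3, 1.1]
grip_width: 0.0557
t 24.2 pos [0.6802 0.0779 0.0044] grip 0.0557 F [0.1 0.3 1.1]
shift [-0.0008 -0.0005 -0.0006] turn [0.0003 0.0004 0.0013]
```

View pics/p.png

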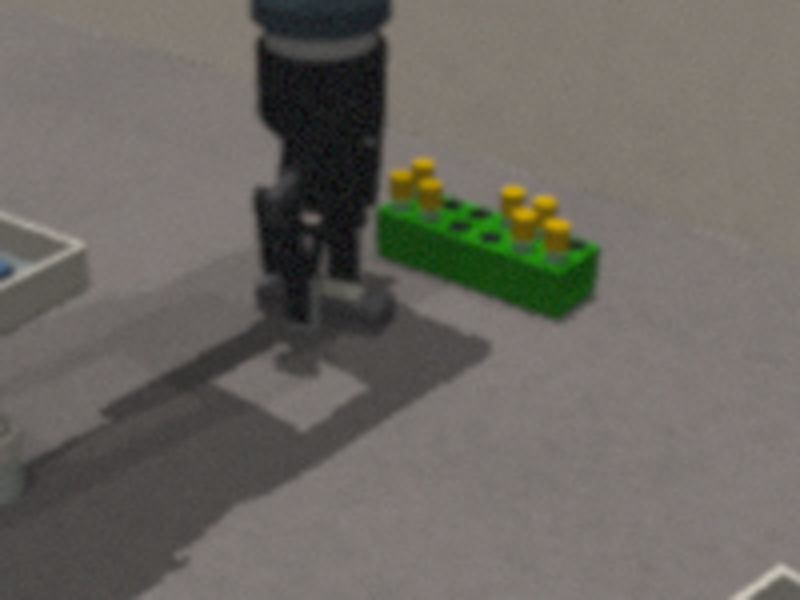

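```bash
python3 -m jog '0 0 0 0 0 0 1; 0 0 0 0 0 0 1; 0 0 0 0 0 0 1; 0 0 0 0 0 0 1; 0 0 0 0 0 0 1; 0 0 0 0 0 0 1; 0 0 0 0 0 0 1'; python3 -m jog '0 0 -0.01 0 0 0 1; 0 0 -0.03 0 0 0 1; 0 0 -0.06 0 0 0 1; 0 0 -0.09 0 0 0 1; 0 0 -0.12 0 0 0 1; 0 0 -0.14 0 0 0 1; 0 0 -0.14 0 0 0 1'; python3 - <<'E'
from h import *
# large compartment centre
a=np.radians(-8.5); c=np.array([.5067,-.2907])+.034*np.array([np.cos(a),np.sin(a)]); print(c)
plan(*c,.14,-98.5)
cv2.imwrite('pics/q.png',cv2.resize(capture('side')[100:250,170:370,::-1],None,fx=4,fy=4,interpolation=cv2.INTER_CUBIC))
E
```

```text
t: 24.95
eef_pos: [0.6801, 0.078, 0.0042]
tcp_rot: [0.0, 0.589, 0.808, -0.0]
wrist_force: [-0.6, -0.2, 4.9]
grip_width: 0.0268
t: 25.65
eef_pos: [0.6817, 0.078, 0.1475]
tcp_rot: [0.002, 0.589, 0.808, 0.001]
wrist_force: [1.5, 0.4, -0.5]
grip_width: 0.0264
[ 0.54032654 -0.29572552]
t 25.65 pos [0.6817 0.078  0.1475] grip 0.0264 F [ 1.5  0.4 -0.5]
shift [-0.3122 -0.2493  0.007 ] turn [ 0.0053 -0.0035  2.0313]
```

View pics/q.png

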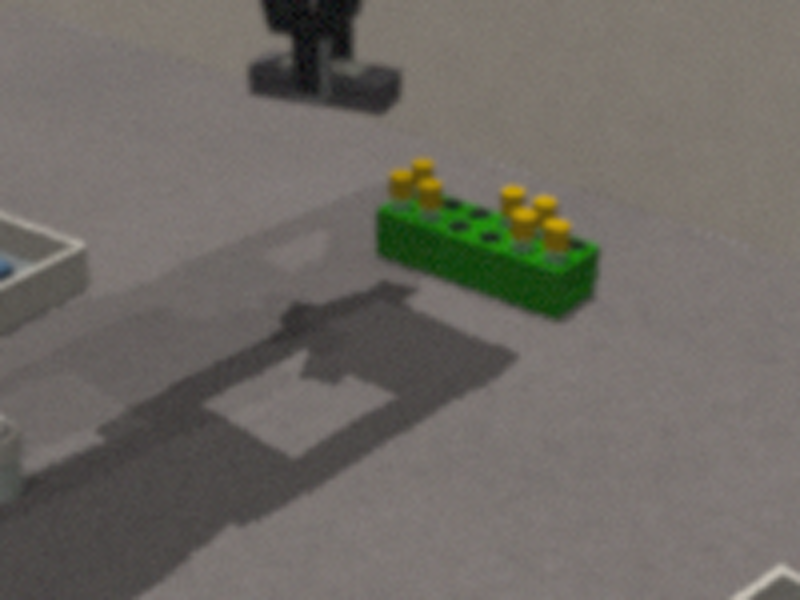

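```bash
python3 -m jog '-0.01 -0.008 0 0 0 0.08 1; -0.04 -0.03 0 0 0 0.2 1; -0.08 -0.064 0 0 0 0.33 1; -0.12 -0.096 0 0 0 0.46 1; -0.16 -0.128 0 0 0 0.59 1; -0.2 -0.16 0 0 0 0.72 1; -0.24 -0.19 0 0 0 0.85 1; -0.27 -0.216 0 0 0 0.98 1'; python3 - <<'E'
from h import *
plan(.5403,-.2957,.14,-98.5)
E
```

```text
t: 26.5
eef_pos: [0.5546, -0.2466, 0.1412]
tcp_rot: [-0.002, 0.901, 0.434, -0.002]
wrist_force: [-0.5, -0.7, -0.3]
grip_width: 0.0264
t 26.5 pos [ 0.5546 -0.2466  0.1412] grip 0.0264 F [-0.5 -0.7 -0.3]
shift [-0.0473  0.0195  0.0011] turn [-0.0032  0.0035  1.0453]
```

```bash
python3 -m jog '-0.01 0.004 0 0 0 0.14 1; -0.02 0.008 0 0 0 0.28 1; -0.03 0.012 0 0 0 0.42 1; -0.04 0.016 0 0 0 0.56 1; -0.045 0.019 0 0 0 0.70 1; -0.045 0.019 0 0 0 0.84 1; -0.045 0.019 0 0 0 0.97 1; -0.045 0.019 0 0 0 1.04 1'; python3 -m jog '0 0 0 0 0 0 1; 0 0 0 0 0 0 1; 0 0 0 0 0 0 1'; python3 - <<'E'
from h import *
plan(.5403,-.2957,.06,-98.5)
t=capture('top');cv2.imwrite('pics/r.png',t[:,:,::-1])
cv2.imwrite('pics/r2.png',cv2.resize(capture('side')[120:345,170:510,::-1],None,fx=2.35,fy=2.35,interpolation=cv2.INTER_CUBIC))
E
```

```text
t: 27.3
eef_pos: [0.5425, -0.2915, 0.1408]
tcp_rot: [-0.001, 0.997, -0.071, -0.002]
wrist_force: [0.1, -0.2, -0.4]
grip_width: 0.027
t: 27.6
eef_pos: [0.5434, -0.292, 0.1425]
tcp_rot: [-0.0, 0.998, -0.068, -0.001]
wrist_force: [-0.1, -0.4, -0.5]
grip_width: 0.0266
t 27.6 pos [ 0.5434 -0.292   0.1425] grip 0.0266 F [-0.1 -0.4 -0.5]
shift [-0.0024  0.0041  0.0825] turn [-0.0003  0.0026  0.0127]
```

View pics/r2.png

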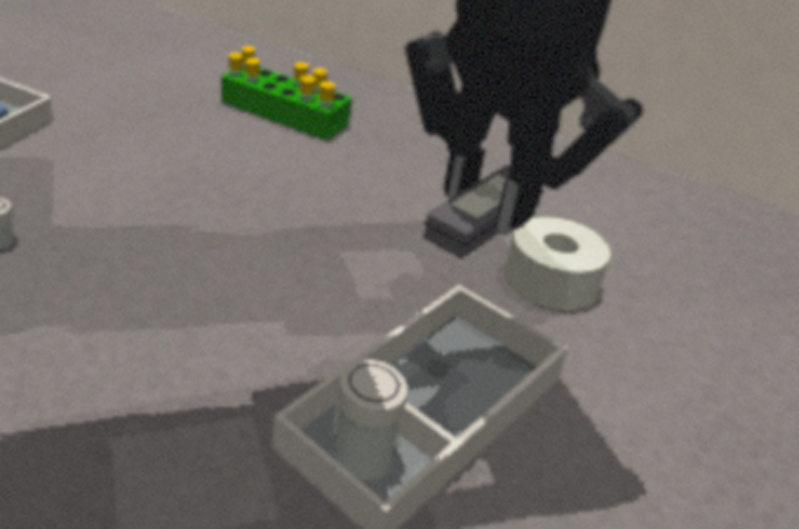

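```bash
python3 -m jog '-0.0024 0.004 0.02 0 0.002 0.0127 1; -0.0024 0.004 0.045 0 0.002 0.0127 1; -0.0024 0.004 0.07 0 0.002 0.0127 1; -0.0024 0.004 0.085 0 0.002 0.0127 1; -0.0024 0.004 0.09 0 0.002 0.0127 1; -0.0024 0.004 0.09 0 0.002 0.0127 1; -0.0024 0.004 0.09 0 0.002 0.0127 1'; python3 - <<'E'
from h import *
plan(.5403,-.2957,.0095,-98.5)
cv2.imwrite('pics/s2.png',cv2.resize(capture('side')[120:345,170:510,::-1],None,fx=2.35,fy=2.35,interpolation=cv2.INTER_CUBIC))
E
```

```text
t: 28.4
eef_pos: [0.5415, -0.2966, 0.0546]
tcp_rot: [0.001, 0.997, -0.075, 0.001]
wrist_force: [0.4, -1.2, -0.8]
grip_width: 0.0263
t 28.4 pos [ 0.5415 -0.2966  0.0546] grip 0.0263 F [ 0.4 -1.2 -0.8]
shift [-0.0015 -0.0007  0.0451] turn [ 0.0014 -0.0022 -0.0013]
```

View pics/s2.png

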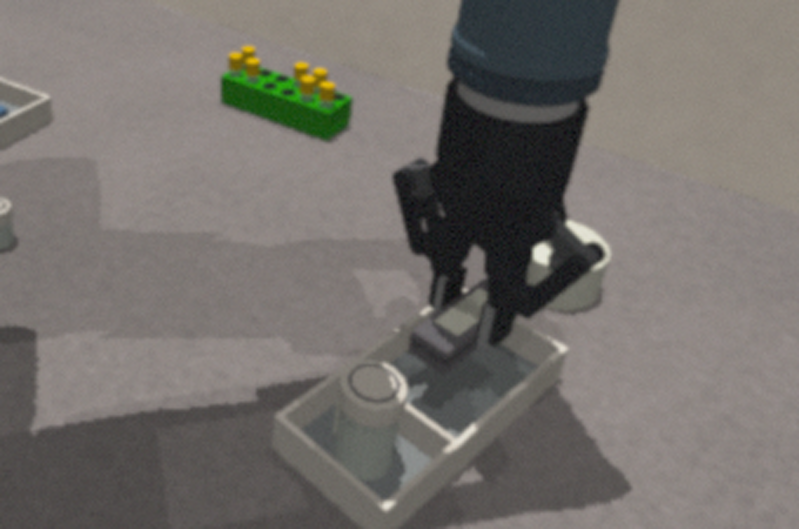

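```bash
python3 -m jog '-0.001 -0.001 0.015 0.001 -0.002 0 1; -0.001 -0.001 0.03 0.001 -0.002 0 1; -0.001 -0.001 0.04 0.001 -0.002 0 1; -0.001 -0.001 0.044 0.001 -0.002 0 1; -0.001 -0.001 0.0455 0.001 -0.002 0 1; -0.001 -0.001 0.0455 0.001 -0.002 0 1; -0.001 -0.001 0.0455 0.001 -0.002 0 1'; python3 - <<'E'
from h import *
plan(.5403,-.2957,.0085,-98.5)
cv2.imwrite('pics/t2.png',cv2.resize(capture('side')[120:345,170:510,::-1],None,fx=2.35,fy=2.35,interpolation=cv2.INTER_CUBIC))
E
```

```text
t: 29.15
eef_pos: [0.5392, -0.2943, 0.0082]
tcp_rot: [-0.001, 0.997, -0.075, -0.002]
wrist_force: [-5.8, 3.9, 10.1]
grip_width: 0.0264
t 29.15 pos [ 0.5392 -0.2943  0.0082] grip 0.0264 F [-5.8  3.9 10.1]
shift [ 0.0012  0.0012 -0.0003] turn [-0.0015  0.0036 -0.0012]
```

View pics/t2.png

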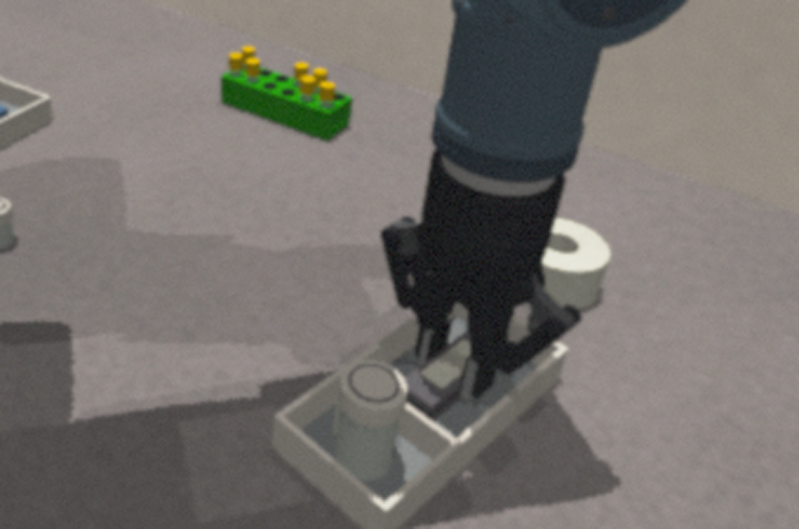

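```bash
python3 -m jog '0 0 -0.001 0 0 0 1; 0 0 -0.001 0 0 0 0.6; 0 0 -0.001 0 0 0 0.55; 0 0 -0.001 0 0 0 0.55; 0 0 -0.001 0 0 0 0.55'; python3 -m jog '0 0 -0.01 0 0 0 0.55; 0 0 -0.03 0 0 0 0.55; 0 0 -0.07 0 0 0 0.55; 0 0 -0.12 0 0 0 0.55; 0 0 -0.15 0 0 0 0.55; 0 0 -0.15 0 0 0 0.55'; python3 - <<'E'
from h import *
plan(.40,0.0,.25,-60)
E
```

```text
t: 29.7
eef_pos: [0.5399, -0.2949, 0.0087]
tcp_rot: [-0.0, 0.997, -0.075, -0.001]
wrist_force: [0.4, 0.5, -0.2]
grip_width: 0.0384
t: 30.3
eef_pos: [0.5432, -0.2974, 0.1662]
tcp_rot: [0.003, 0.997, -0.075, 0.004]
wrist_force: [0.4, -0.0, 0.7]
grip_width: 0.0382
t 30.3 pos [ 0.5432 -0.2974  0.1662] grip 0.0382 F [ 0.4 -0.   0.7]
shift [-0.1852 -0.2722 -0.0868] turn [ 0.0081 -0.0064 -0.6733]
```

Move the arm clear and check everything.

```bash
python3 -m jog '-0.17 -0.20 -0.09 0 0 -0.5 0.55; -0.17 -0.20 -0.09 0 0 -0.5 0.55; -0.17 -0.20 -0.09 0 0 -0.5 0.55; -0.17 -0.20 -0.09 0 0 -0.5 0.55; -0.17 -0.20 -0.09 0 0 -0.5 0.55; -0.17 -0.20 -0.09 0 0 -0.5 0.55; -0.17 -0.20 -0.09 0 0 -0.5 0.55;-0.17 -0.20 -0.09 0 0 -0.5 0.55'; python3 - <<'E'
from h import *
print(robot.read_state()['eef_pos'])
t=capture('top');s=capture('side')
cv2.imwrite('pics/u1.png',t[:,:,::-1]);cv2.imwrite('pics/u2.png',cv2.resize(s[:,:,::-1],(768,576),interpolation=cv2.INTER_CUBIC))
cv2.imwrite('pics/u3.png',np.hstack([cv2.resize(x,(400,500),interpolation=cv2.INTER_CUBIC) for x in (t[185:285,340:420,::-1],s[235:345,285:373+40,::-1][:,:88])]))
E
```

```text
t: 31.1
eef_pos: [0.4022, -0.0718, 0.2496]
tcp_rot: [0.0, 0.985, 0.175, 0.0]
wrist_force: [-0.6, -0.1, 0.7]
grip_width: 0.0381
[ 0.40216174 -0.071778    0.24957982]
```

View pics/u1.png

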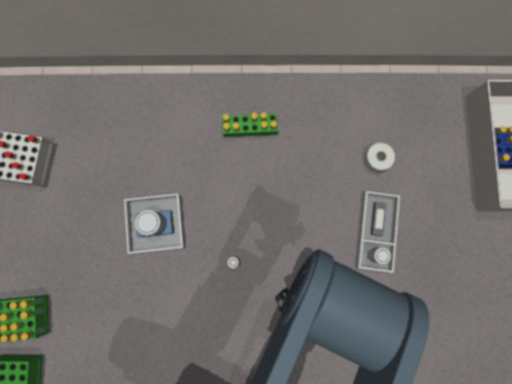

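View pics/u2.png

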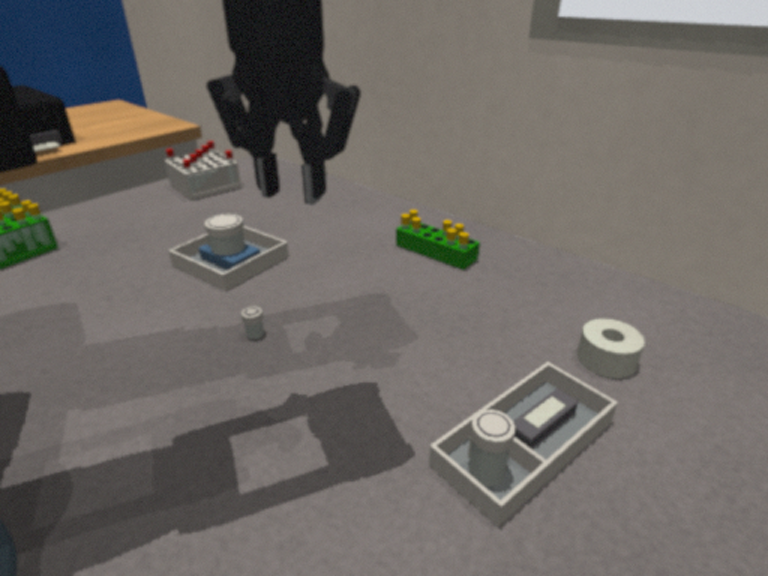

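```bash
python3 - <<'E'
from h import *
im=cv2.imread('pics/u1.png'); x0,y0,s=110,180,8
c=cv2.resize(im[y0:265,x0:195],None,fx=s,fy=s,interpolation=cv2.INTER_CUBIC).astype(int)
def pts(m):
    k,_=cv2.findContours(m.astype(np.uint8),0,1); k=max(k,key=cv2.contourArea)[:,0].astype(float); return (k+.5)/s-.5+[x0,y0]
b=(c[...,0]-c[...,2])>18
print('brick rect',*rectw('top',np.vstack([ (np.argwhere(b)[:,::-1]+.5)/s-.5+[x0,y0] ]),.026))
l=plane('top',pts(c.min(-1)>170),.076)*1000; print('lid',(l.min(0)+l.max(0))/2,np.ptp(l,axis=0))
for t in(150,160,180):
    l=plane('top',pts((c.min(-1)>t)),.076)*1000; print(t,(l.min(0)+l.max(0))/2,np.ptp(l,axis=0))
cv2.imwrite('pics/v.png',c[:600].astype(np.uint8))
E
```

```text
brick rect [531.4 279.7] [60.7 91.7] 5.5
lid [531.4401237  283.01019097] [56.87802563 57.88414058]
150 [528.51434724 268.97599029] [143.66190731 143.06303837]
160 [531.45212468 283.33692284] [58.67876448 59.73491828]
180 [530.93729144 282.50562001] [42.80648306 43.60564487]
```

View pics/u3.png

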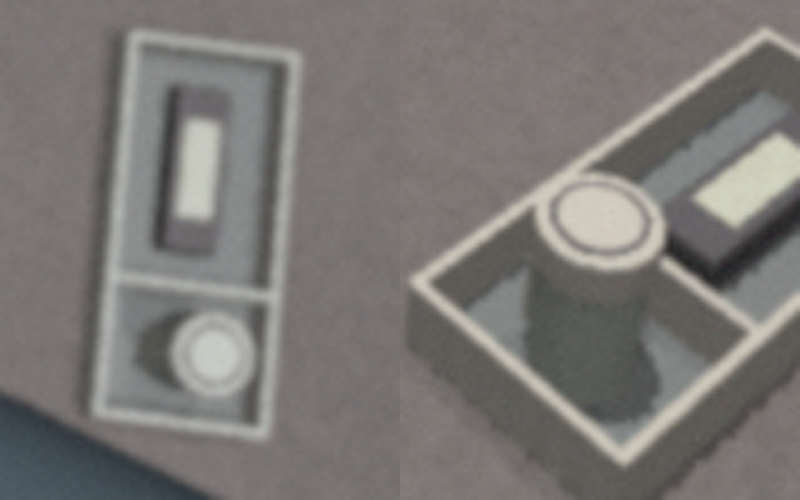

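View pics/v.png

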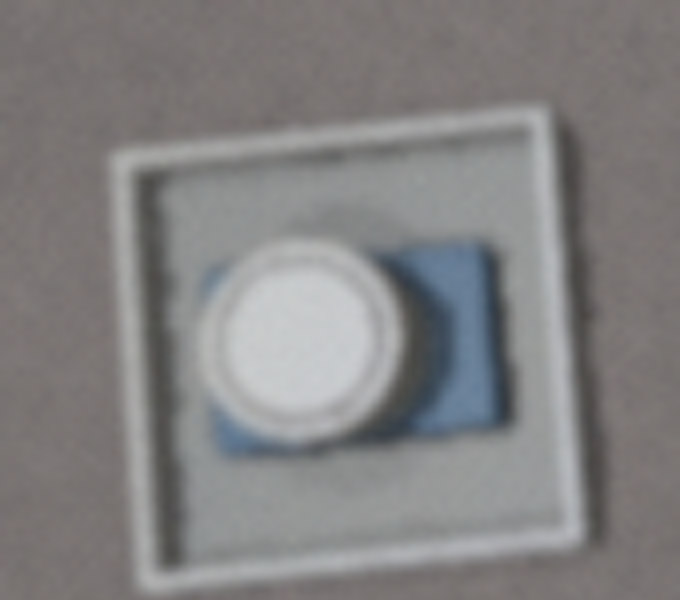

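```bash
python3 -c "
from station import workorder, robot
print(robot.read_state()['t']); print(workorder.finish_job())"
```

```text
31.2
the job is handed in; nothing more can be done
None
```

Both kits are made up and the job was handed in at 31.2 s, well inside the 102 s limit.

- **Order:** I placed the brick in the square tray, stood the wide jar on it, stood the tall jar in the small compartment, then laid the mailer in the large one.
- **Square tray:** The brick lies flat, centred at about (531, 280) mm. The wide jar stands upright on it, with its lid at about (531, 283) mm. That puts the jar about 3 mm off the brick's middle along its long side, with the calibration good to about 2 mm. I left it there. One early rough reading from the side camera put the brick about 10 mm away from this. I took the top camera's figure, and the lid's position from both cameras agreed with it.
- **Long tray:** The tall jar stands upright in the small compartment. The mailer lies flat with its label up in the large compartment, clear of the walls. I judged both by eye in the last pictures and did not measure them.
- **Bystanders:** The small jar, tube rack and label roll appear where they were in the first pictures.
- **Forces:** The highest wrist force I read was about 12 N, when the mailer touched the tray floor. I read the force only at the end of each move, so brief peaks could have gone unseen.
- **At hand-in:** The arm was clear of everything.

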